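Hang a stock bin on the hook rail and load it

ROBOT

A 6-joint arm with a two-finger parallel gripper is mounted at the origin on the work surface. World frame = base frame: x ahead of the robot, y to its left, z up, the work surface at z = 0. Lengths are in m, angles in degrees, forces in N, time in s.
With the tool pointing down it reaches from about 0.3 to 0.875 m from the base axis. Payload 4.2 kg.
Tool frame: the origin (TCP) lies on the centre line of the jaws, within the pads' length; the fingertips stand 25 mm ahead of it and the grasp point (between the pads) lies 6 mm ahead of it; z points along the fingers, y is the line along which they close (so a half turn about z gives the same grasp; the last joint's range is limited). The gripper opens to 85 mm and grips with 20 to 120 N. Pads are 22 mm wide; open, the fingers measure 114 mm over their backs; the gripper's body (76 mm by 85 mm) begins 54 mm behind the grasp point. The pads swing forward as they close: fully open they stand 13 mm farther back than shut.
Start: joints at [-76.604, 18.312, 89.639, -0, 72.044, -1.146], TCP at [0.144, -0.557, 0.256] pointing down, gripper open.
Joint ranges: [-177.97, 177.97], [-48.28, 115.42], [12.27, 149.76], [-77.06, 257.06], [2.81, 150.46], [-146.56, 146.56]. Speed limits (degrees/s): [147.25, 147.25, 180, 180, 180, 180].

INTERFACE

Orientations are given as a 3x3 rotation matrix whose columns are the frame's x, y, z axes.
In Python, from plant import arm, viewer, finder gives the robot as it stands. The module is installed in compiled form; this text tells all that it offers.
- The arm moves only by the tool apply_moves, never from a script. Its argument "series" is one flat list of numbers, 5 for each row, row after row: the shift along the tool's x, y, z scaled (see below), then the turn about the tool's z scaled (see below), then the finger opening in mm, from 0 to 85.4. In form: [tx, ty, tz, yaw, hand, tx, ty, tz, yaw, hand, ...]. A call has 1 to 5 rows; each row shifts and turns the commanded pose from where the row before left it, along the tool's axes as they then stand; what a row does not reach is not made up. The controller multiplies each number of a shift by 0.03 m and each number of a turn by 1.5 rad. A row lasts 1/10 s, in which the tool goes at most 50 mm and 8.59 degrees, less where a joint would pass 70% of its speed; a pose out of reach is approached as far as the arm can. A call with a number of a shift or a turn outside -1 to 1 is refused whole. A call with a gripper value outside its range is refused whole. The fingers move at their own pace and stop on an object; the grip force is fixed at half the most. Time passes only in rows, so rows that do not move let the fingers close. It gives the time, the measured TCP pose, the force, the opening and the grip force at its end, in the units of the state.
- arm.get_obs(): the state, without advancing time (a new reading comes with each control period).
- viewer.snapshot(name): name is "side" or "top" or "wrist"; returns (picture, depth): 400x640x3 uint8, red, green, blue; 400x640 float32, m along the optical axis (not along the pixel's ray), 0 where there is no reading.
- viewer.calibration(name): a dict with "fx", "fy", "cx", "cy" (pixels), "pose" (4x4, takes a point from camera to world coordinates); the wrist camera has in their place "tool_from_camera" (4x4, takes a point from camera to tool coordinates, whose origin is the TCP and whose axes are the flange's). Camera axes: x right, y down, z forward; pixel columns grow to the right and rows downward; lengths in m; the calibration is good to about 2 mm. The wrist camera is an equidistant fisheye: a pixel r from the principal point sees the ray r / f radians off the axis. A picture is of the moment at which its call begins: read the wrist's pose just before it. calibration takes no time and is no camera call.
- arm.job_done(): hands the job in; it is judged then, once.
Trained networks look in the newest picture that a camera, given by its name, has taken for a name from the list of things; names that differ only in an ending like _2 or _b are one class to them, and where a whole thing is asked for, a point or a joint stands for the part that bears it (a point fixed in the world has none). Each returns a list of dicts, best first, with "score" (0 to 1); they miss things now and then, are a little off and sometimes report something else, mostly with a low value. They report only what shows in the picture. A call takes as long as a camera call.
- finder.recognise(camera, query): "rect" ([centre column, centre row, width, height] in pixels, round what is visible of it).
The state is a dict: "time_s": time; "joint_positions": joint angles; "joint_vel": joint speeds; "joint_torque": joint torques, N m; "eef_pos": TCP position; "orientation": TCP orientation; "contact_force": force on the tool from outside, world axes, zero at the start; "moment": the same for the moment, N m; "gripper_width": finger opening in m; "grip_force": force on a finger pad.
Only numpy, scipy, OpenCV 4.12 (cv2) and the standard library are available. Lean on these libraries where they do the work, as an engineer would, in place of code of your own. Each camera call takes 0.05 s, during which the arm holds its last target. There are 200 camera calls.

TASK

Hang the empty two-pocket stock bin from the bench in the free place on the hook rail: tilt its front up, put the upturned tab of its hook through the slot behind the rail's steel bar, then rotate it down until it hangs level and fully home. Only once it hangs there, stand the tall narrow carton upright in either of its pockets and let go. Leave everything else on the bench where it stands.

Things in the scene. Friction and masses are not known exactly. Their poses are not given: they have to be found in the camera images.
- bin_mid (a point): Loose stock bin, the only one on the bench: stiff green plastic, 0.2 to 0.45 kg, 110 mm deep (x), 130 mm wide (y). Point on its centre line, midway front to back, 50 mm above its underside. Axes: x to its back (hook side), y to its left, z up. Starts upright. Side and back walls 62 mm high, 3 mm thick; front wall 35 mm high. A foot pad stands 7 mm out of the back, 4 to 14 mm above the underside.
- bin_grip (a point): Where to grip the bin: 38 mm above bin_mid, same axes, in a plate 12 mm thick (y) and 60 mm long (x -30 to +30) that stands on the bin's middle divider; its top is 12 mm above this point (100 mm above the underside), the side walls end 26 mm below it.
- pocket_l (a point): Centre of the floor of the bin's left (+y) pocket; same axes as bin_mid. Pocket 59 mm wide (y), 104 mm long (x), between the side wall and a divider 6 mm thick and 58 mm high that runs front to back. The floor is 4 mm above the underside.
- pocket_r (a point): Centre of the floor of the bin's right (-y) pocket, the same as the left one.
- bin_hook (a point): Point on the bin's hook: in the outer plane of the back wall (55 mm behind bin_mid), mid width, at the underside of the hook's neck (54 mm above the bin's underside); axes of bin_mid. The hook is 90 mm wide: a neck 5 mm thick runs 19 mm out of the back wall (x 0 to 19, z 0 to 5 from here); at its end an upturned tab 5 mm thick (x 14 to 19) rises to z = 36 mm.
- gap_seat (a point): Free place on the rail: point on the front upper edge of the ledge, 130 mm above the bench, mid place. Fixed. Axes: x into the rail (away from the robot), y along it, z up. Rail front face: plane x = 0 below here. A bin is home with neck on ledge, tab behind the bar, foot pad on the front face, level: bin_hook at x = -8 (play -9 to -7), y = 0, z = 0 mm from here.
- slot_top (a point): Front lower edge of the rail's steel bar over the free place, 28 mm above gap_seat, same axes. Slot between ledge and bar 28 mm high; bar 5 mm thick (x), 25 mm high. Behind it a channel, open above, to a backboard 50 mm behind the front face, as high as the bar. The tab (36 mm) is taller than the slot: tilt the bin's front up about 40 degrees to enter, then rotate it level.
- rail: Grey steel hook rail standing fixed on the bench: 490 mm long, 60 mm deep, 183 mm high. Origin at the bench, middle of its front face; axes as gap_seat. Three places 155 mm apart (y -155, 0, 155): two hold bins, one is free. About 12 mm is left beside a bin on each side.
- carton_mid (a point): The carton to load, the only tall narrow one: plain cardboard, 40 x 40 mm and 95 mm tall, 0.1 to 0.2 kg, standing on the bench; the point is its centre, half-way up; z up, x and y square to its sides.
- hung_a: Green bin of the same shape, holding copper and brass fittings, hung on the rail and fixed; origin under its centre, axes as the loose bin's; nothing in it stands over 100 mm above its underside.
- hung_b: Green bin of the same shape, holding small cartons, hung on the rail and fixed; origin under its centre; nothing in it stands over 100 mm above its underside.
- spray: white spray bottle, 60 mm across, 170 mm tall, standing about the middle of the bench; origin under its centre
- tin: low steel tin, 60 mm across, 55 mm tall, standing beside the spray bottle; origin under its centre
- jar: glass jar, 68 mm across, 85 mm tall, standing at the right, near the robot; origin under its centre
- flat_carton: flat cardboard carton 120 x 80 x 45 mm lying at the robot's left; not to be used; origin under its centre
- big_carton: cardboard carton 90 x 90 x 100 mm at the robot's left; not to be used; origin under its centre
- can: steel can, 66 mm across, 110 mm tall, at the robot's right; origin under its centre
- spanner: steel spanner 170 mm long lying flat in front of the rail; origin under its centre
- fitting: brass pipe fitting, 44 mm across, 50 mm tall, standing between the spray bottle and the rail; origin under its centre

How it is judged (in metres and radians):
On the way, in this order (a step that is already met when the one before it is completed fails the run):
1. the bin is hooked home and level in the free place (x of bin_hook in the frame of gap_seat between -0.014 and -0.002 m and y of bin_hook in the frame of gap_seat between -0.015 and 0.015 m and z of bin_hook in the frame of gap_seat between -0.004 and 0.006 m and angle between bin_hook's own z axis and vertical below 0.09 rad and angle between the x axis of bin_hook and the x axis of gap_seat, either way round below 0.09 rad), for 0.3 s.
2. the carton stands upright in a pocket of the hung bin (all of step 1 and x of carton_mid in the frame of bin_mid between -0.036 and 0.036 m and (y of carton_mid in the frame of bin_mid between 0.018 and 0.046 m or y of carton_mid in the frame of bin_mid between -0.046 and -0.018 m) and z of carton_mid in the frame of bin_mid between -0.004 and 0.01 m and angle between carton_mid's own z axis and vertical below 0.2 rad), for 0.2 s.
At the end, for the whole second after the job is handed in: Bin home: bin_hook 2 to 14 mm in front of gap_seat, within 15 mm sideways, -4 to +6 mm in height, bin upright and square to the rail within 5 degrees; carton in one pocket on its floor (-4 to +10 mm), within 11 degrees of upright; both at rest (all of step 2 and linear speed of each of stockbin, carton below 0.02 m/s); the robot touches nothing.
It fails at once if a bystander on the bench is moved by more than 30 mm (distance of any of spray, jar, flat_carton, big_carton, can, spanner, fitting, tin from where it was at the start of the episode above 0.03 m).
It also fails if it takes over 69 s, if anything falls off the work surface, if the arm or the gripper's body presses on something with over 40 N, if the wrist force passes 120 N, or if a joint passes its speed limit or range.

## Working session

There is one attempt and no reset: what is moved stays moved. The work goes in short steps, Python scripts to look and compute and a tool call to move; the robot and the scene stay as the last step left them, time stands still between calls to the robot, and variables do not carry over. Pictures are saved under pics/ and viewed, at most 10 in all, crops included, and the job is handed in when it is done.

Besides the shell and the picture viewer there is one more tool, called after "Call:" as name(argument=value, ...) on one line, values as JSON. apply_moves: Moves the arm, as the interface text tells. Its arguments: {"type":"object","properties":{"series":{"type":"array","items":{"type":"number"}}},"required":["series"]}

```bash
mkdir -p pics; cat > h.py <<'E'
import numpy as np,cv2
from plant import arm,viewer,finder
def cloud(name):
    im,d=viewer.snapshot(name); c=viewer.calibration(name)
    v,u=np.mgrid[:400,:640]
    P=np.stack([(u-c['cx'])/c['fx']*d,(v-c['cy'])/c['fy']*d,d],-1)
    T=np.array(c['pose']); W=P@T[:3,:3].T+T[:3,3]; W[d==0]=np.nan
    return im,W
def save(im,n): cv2.imwrite('pics/'+n+'.png',cv2.cvtColor(im,cv2.COLOR_RGB2BGR))
E
python3 - <<'E'
from h import *
for n in('side','top'):
    im,W=cloud(n); save(im,n+'0'); np.savez(n+'0',im=im,W=W)
    print(n,np.array(viewer.calibration(n)['pose']).round(3).tolist())
    for q in['bin_mid','carton_mid','rail','hung_a','spray','fitting','spanner','jar','can','tin']:
        for r in finder.recognise(n,q)[:3]:
            cx,cy,w,h=r['rect']; x=int(np.clip(cx,0,639));y=int(np.clip(cy,0,399))
            print(q,round(r['score'],2),np.round(r['rect']).astype(int),W[y,x].round(3))
o=arm.get_obs(); print(o['eef_pos'],o['orientation'],o['time_s'])
E
```

```text
side [[0.984, -0.106, 0.14, 0.292], [-0.175, -0.529, 0.831, -1.267], [-0.014, -0.842, -0.539, 0.924], [0.0, 0.0, 0.0, 1.0]]
bin_mid 0.98 [286 182  40  35] [0.404 0.04  0.164]
carton_mid 0.97 [300 279  17  35] [ 0.395 -0.303  0.076]
rail 0.72 [398 203  69 136] [ 0.7   -0.149  0.173]
hung_a 0.86 [374 189  62  56] [ 0.673 -0.001  0.131]
hung_a 0.7 [386 221  74  60] [ 0.666 -0.158  0.119]
hung_a 0.5 [399 204  70 133] [ 0.7   -0.15   0.167]
spray 0.93 [285 202  24  49] [0.395 0.022 0.104]
fitting 0.63 [319 218  16  21] [0.5   0.02  0.032]
spanner 0.48 [386 145   7   8] [0.752 0.15  0.201]
spanner 0.44 [340 231  22  10] [ 0.561 -0.016  0.002]
jar 0.56 [261 321  28  41] [ 0.286 -0.422  0.064]
can 0.95 [336 329  34  53] [ 0.448 -0.504  0.091]
tin 0.62 [293 234  18  28] [ 0.408 -0.075  0.054]
top [[0.108, -0.974, 0.2, 0.297], [-0.994, -0.107, 0.015, 0.004], [0.007, -0.2, -0.98, 1.145], [0.0, 0.0, 0.0, 1.0]]
bin_mid 0.75 [234 228  57  53] [0.419 0.267 0.067]
carton_mid 0.85 [422 257  24  19] [ 0.392 -0.266  0.096]
rail 0.76 [338 133 186  52] [ 0.696 -0.001  0.166]
hung_a 0.96 [336 146  48  79] [0.656 0.003 0.173]
hung_a 0.92 [389 150  53  86] [ 0.687 -0.153  0.102]
spray 0.58 [306 244  25  23] [0.389 0.053 0.171]
fitting 0.68 [318 211  15  16] [0.5   0.033 0.051]
spanner 0.69 [330 197   9  34] [0.554 0.002 0.   ]
jar 0.88 [461 303  33  25] [ 0.281 -0.381  0.084]
jar 0.27 [342 248  20  25] [ 0.396 -0.047  0.06 ]
can 0.56 [492 243  36  24] [ 0.449 -0.448  0.109]
tin 0.54 [340 247  20  26] [ 0.402 -0.041  0.055]
[ 0.14437945 -0.55658932  0.25634662] [[ 9.67968644e-01  2.51071111e-01  3.11970247e-05]
 [ 2.51071113e-01 -9.67968638e-01 -1.10939545e-04]
 [ 2.34402671e-06  1.15218673e-04 -9.99999993e-01]] 1.1
```

View pics/side0.png

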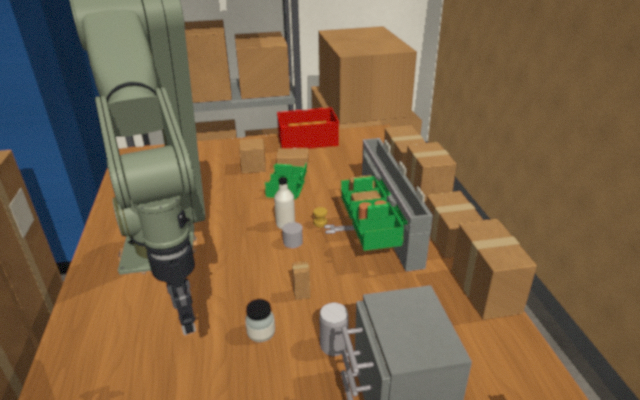

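View pics/top0.png

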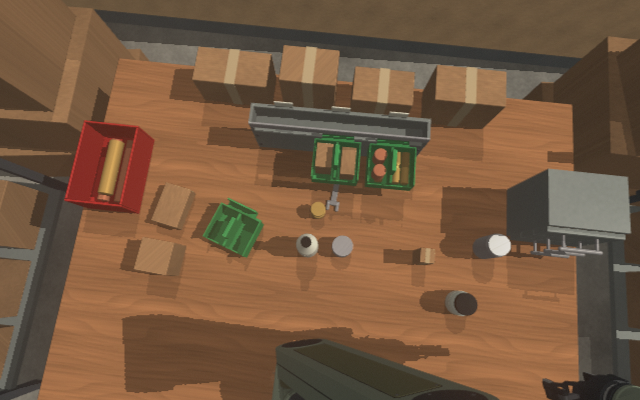

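```bash
python3 - <<'E'
from h import *
D=np.load('top0.npz'); im,W=D['im'].astype(int),D['W']
x,y,z=W[...,0],W[...,1],W[...,2]
m=(z>.172)&(z<.195)&(x>.6)&(x<.85)&(abs(y)<.3)&(abs(im[...,0]-im[...,1])<25)
P=W[m]; print('rail',m.sum(),cv2.minAreaRect(P[:,:2].astype(np.float32)*1000), np.percentile(P[:,2],[5,50,95]))
for yy in np.arange(-.2,.24,.05):
    q=P[abs(P[:,1]-yy)<.01]; 
    if len(q):print(yy.round(2),np.sort(q[:,0])[[0,1,-2,-1]].round(4),end=' ')
g=(im[...,1]>im[...,0]+30)&(im[...,1]>im[...,2]+20)&(x<.56)&(y>.12)&(y<.45)
G=W[g]; print('\nbin',g.sum())
for lo,hi in((.0,.02),(.05,.075),(.08,.096),(.096,.11)):
    q=G[(G[:,2]>lo)&(G[:,2]<hi)]; print(lo,len(q),cv2.minAreaRect(q[:,:2].astype(np.float32)*1000) if len(q) else 0, q.mean(0))
c=(x>.34)&(x<.44)&(y<-.22)&(y>-.32)&(z>.085)&(z<.105)
print('carton',cv2.minAreaRect(W[c][:,:2].astype(np.float32)*1000),np.median(W[c][:,2]))
s=im[190:280,180:290].astype(np.uint8); save(cv2.resize(s,None,fx=6,fy=6,interpolation=cv2.INTER_CUBIC),'binz')
E
```

```text
rail 1751 ((713.0149536132812, 3.1124267578125), (485.2830810546875, 213.9204559326172), 74.98233032226562) [0.17342168 0.18165285 0.18703526]
-0.2 [0.6973 0.6975 0.7592 0.7592] -0.15 [0.6055 0.608  0.7556 0.7564] -0.1 [0.6965 0.6965 0.757  0.7575] -0.05 [0.6951 0.6953 0.7561 0.7564] -0.0 [0.6023 0.695  0.754  0.7554] 0.05 [0.6938 0.6939 0.8301 0.8303] 0.1 [0.6927 0.6937 0.8297 0.8301] 0.15 [0.6921 0.6923 0.8303 0.831 ] 0.2 [0.6921 0.6922 0.7524 0.7524] 
bin 1341
0.0 538 ((421.58428955078125, 271.01678466796875), (128.74444580078125, 113.40668487548828), 70.26655578613281) [0.40614088 0.27007118 0.00529141]
0.05 313 ((426.9366455078125, 270.0885009765625), (130.27178955078125, 125.30003356933594), 69.96405029296875) [0.43439133 0.26345253 0.05950491]
0.08 91 ((447.14605712890625, 244.50363159179688), (111.29911041259766, 77.5710678100586), 4.934664726257324) [0.4539507  0.25720917 0.08853027]
0.096 88 ((417.77386474609375, 273.49822998046875), (12.53677749633789, 58.56088638305664), 73.04342651367188) [0.4164501  0.2734342  0.09974756]
carton ((399.02178955078125, -278.4672546386719), (39.97612762451172, 40.160640716552734), 89.14273834228516) 0.0953584112871082
```

View pics/binz.png

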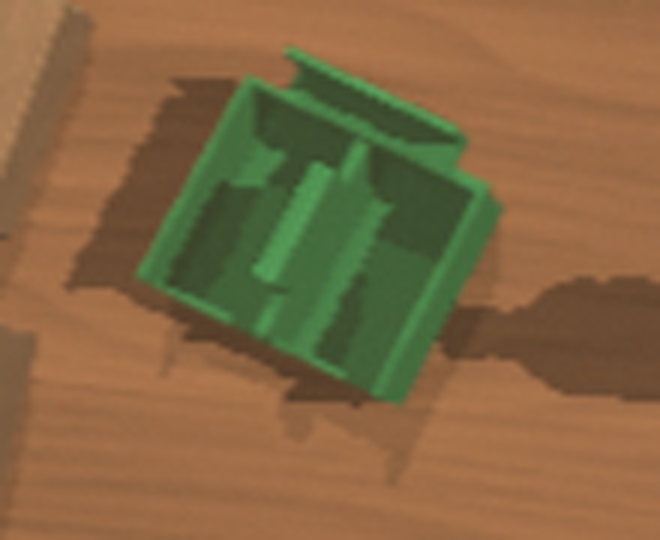

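```bash
cat > plan.py <<'E'
from h import *
def plan(wps,hand,start=None):
    """wps: list of (x,y,z,yaw_deg or None); tool points down. hand: opening. Prints calls of 5 rows."""
    o=arm.get_obs(); R=np.array(o['orientation']); p=np.array(o['eef_pos']); 
    yaw=np.arctan2(R[1,0],R[0,0])
    rows=[]
    for w in wps:
        t=np.array(w[:3]); ty=yaw if w[3] is None else np.radians(w[3])
        dy=(ty-yaw+np.pi)%(2*np.pi)-np.pi
        n=int(max(np.ceil(np.linalg.norm(t-p)/.0295-1e-3),np.ceil(abs(dy)/.145-.05),1))
        p0,y0=p.copy(),yaw
        for i in range(1,n+1):
            q=p0+(t-p0)*i/n; yy=y0+dy*i/n
            X=np.array([np.cos(yaw),np.sin(yaw),0]);Y=np.array([np.sin(yaw),-np.cos(yaw),0]);Z=np.array([0,0,-1.])
            s=np.round([(q-p)@a/.03 for a in(X,Y,Z)],2); u=np.round(-(yy-yaw)/1.5,3)
            p=p+.03*(s[0]*X+s[1]*Y+s[2]*Z); yaw=yaw-1.5*u
            rows.append([*s,u,hand])
    for i in range(0,len(rows),5): print('['+', '.join('%g'%(v+0.) for r in rows[i:i+5] for v in r)+']')
    print('ends',p.round(4),np.degrees(yaw).round(2))
def st():
    o=arm.get_obs();R=np.array(o['orientation'])
    print('t',o['time_s'],'p',np.round(o['eef_pos'],4),'yaw',np.degrees(np.arctan2(R[1,0],R[0,0])).round(2),'zax',R[:,2].round(3),'F',np.round(o['contact_force'],1),'w',round(o['gripper_width'],4),'grip',o['grip_force'],'j',np.round(o['joint_positions'],0))
E
python3 -c "
from plan import *
st(); plan([(.42,-.26,.27,75),(.418,.273,.27,160),(.418,.273,.2,160)],50)"
```

```text
t 1.1 p [ 0.1444 -0.5566  0.2563] yaw 14.54 zax [ 0. -0. -1.] F [-1.2 -0.4 -0. ] w 0.0852 grip 0.0 j [-77.  18.  90.   0.  72.  -1.]
[0.81, -0.52, -0.03, -0.05, 50, 0.85, -0.46, -0.04, -0.05, 50, 0.88, -0.39, -0.03, -0.051, 50, 0.91, -0.32, -0.03, -0.05, 50, 0.93, -0.25, -0.03, -0.05, 50]
[0.95, -0.19, -0.04, -0.05, 50, 0.95, -0.11, -0.03, -0.051, 50, 0.97, -0.04, -0.03, -0.05, 50, 0.96, 0.04, -0.03, -0.05, 50, 0.96, 0.1, -0.04, -0.05, 50]
[0.95, 0.18, -0.03, -0.051, 50, 0.93, 0.25, -0.03, -0.05, 50, 0.91, 0.31, -0.03, -0.05, 50, 0.88, 0.39, -0.04, -0.05, 50, 0.9, -0.25, 0, -0.052, 50]
[0.92, -0.17, 0, -0.052, 50, 0.93, -0.1, 0, -0.052, 50, 0.94, -0.03, 0, -0.052, 50, 0.93, 0.04, 0, -0.052, 50, 0.93, 0.11, 0, -0.052, 50]
[0.91, 0.19, 0, -0.053, 50, 0.9, 0.26, 0, -0.052, 50, 0.88, 0.33, 0, -0.052, 50, 0.84, 0.4, 0, -0.052, 50, 0.82, 0.46, 0, -0.052, 50]
[0.77, 0.52, 0, -0.052, 50, 0.74, 0.58, 0, -0.052, 50, 0.68, 0.64, 0, -0.052, 50, 0.63, 0.69, 0, -0.052, 50, 0.58, 0.73, 0, -0.052, 50]
[0.52, 0.78, 0, -0.052, 50, 0.46, 0.82, 0, -0.052, 50, 0.39, 0.85, 0, -0.052, 50, 0, 0, 0.78, 0, 50, 0, 0, 0.78, 0, 50]
[0, 0, 0.78, 0, 50]
ends [0.418  0.2731 0.1999] 159.96
```

Call:
apply_moves(series=[0.81,-0.52,-0.03,-0.05,50,0.85,-0.46,-0.04,-0.05,50,0.88,-0.39,-0.03,-0.05,50,0.91,-0.32,-0.03,-0.05,50,0.93,-0.25,-0.03,-0.05,50])

```text
time_s: 1.6
eef_pos: [0.2436, -0.45, 0.2613]
orientation: [[0.807, 0.59, 0.0], [0.59, -0.807, -0.0], [-0.0, 0.0, -1.0]]
contact_force: [0.4, -0.4, -0.0]
gripper_width: 0.0498
grip_force: 0.0
```

Call:
apply_moves(series=[0.95,-0.19,-0.04,-0.05,50,0.95,-0.11,-0.03,-0.05,50,0.97,-0.04,-0.03,-0.05,50,0.96,0.04,-0.03,-0.05,50,0.96,0.1,-0.04,-0.05,50])

```text
time_s: 2.1
eef_pos: [0.3423, -0.344, 0.2664]
orientation: [[0.535, 0.845, 0.0], [0.845, -0.535, -0.0], [-0.0, 0.0, -1.0]]
contact_force: [0.3, -0.1, -0.3]
gripper_width: 0.0501
grip_force: 0.0
```

Call:
apply_moves(series=[0.95,0.18,-0.03,-0.05,50,0.93,0.25,-0.03,-0.05,50,0.91,0.31,-0.03,-0.05,50,0.88,0.39,-0.04,-0.05,50,0.9,-0.25,0,-0.05,50])

```text
time_s: 2.6
eef_pos: [0.4228, -0.2323, 0.2702]
orientation: [[0.187, 0.982, 0.002], [0.982, -0.187, -0.001], [-0.0, 0.002, -1.0]]
contact_force: [1.3, 0.6, -0.0]
gripper_width: 0.0498
grip_force: 0.0
```

```bash
python3 -c "
from plan import *
st(); plan([(.418,.273,.27,160),(.418,.273,.2,160)],50)"
```

```text
t 2.6 p [ 0.4228 -0.2323  0.2702] yaw 79.21 zax [ 0.002 -0.001 -1.   ] F [ 1.3  0.6 -0. ] w 0.0498 grip 0.0 j [-30.   9. 100.   0.  71. -19.]
[0.92, -0.18, 0, -0.052, 50, 0.93, -0.12, 0, -0.052, 50, 0.93, -0.04, 0, -0.053, 50, 0.94, 0.04, 0, -0.052, 50, 0.93, 0.11, 0, -0.052, 50]
[0.91, 0.18, 0, -0.052, 50, 0.91, 0.25, 0, -0.053, 50, 0.87, 0.32, 0, -0.052, 50, 0.86, 0.39, 0, -0.052, 50, 0.81, 0.45, 0, -0.052, 50]
[0.78, 0.52, 0, -0.052, 50, 0.74, 0.58, 0, -0.053, 50, 0.69, 0.63, 0, -0.052, 50, 0.64, 0.68, 0.01, -0.052, 50, 0.58, 0.74, 0, -0.052, 50]
[0.52, 0.77, 0, -0.053, 50, 0.46, 0.82, 0, -0.052, 50, 0.4, 0.85, 0, -0.052, 50, 0, 0, 0.78, 0, 50, 0, 0, 0.77, 0, 50]
[0, 0, 0.78, 0, 50]
ends [0.4181 0.2731 0.2   ] 160.0
```

Call:
apply_moves(series=[0.92,-0.18,0,-0.052,50,0.93,-0.12,0,-0.052,50,0.93,-0.04,0,-0.053,50,0.94,0.04,0,-0.052,50,0.93,0.11,0,-0.052,50])

```text
time_s: 3.1
eef_pos: [0.4196, -0.091, 0.2703]
orientation: [[-0.201, 0.98, 0.001], [0.98, 0.201, -0.0], [-0.0, 0.001, -1.0]]
contact_force: [-0.1, -0.2, 0.1]
gripper_width: 0.0502
grip_force: 0.0
```

Call:
apply_moves(series=[0.91,0.18,0,-0.052,50,0.91,0.25,0,-0.053,50,0.87,0.32,0,-0.052,50,0.86,0.39,0,-0.052,50,0.81,0.45,0,-0.052,50])

```text
time_s: 3.6
eef_pos: [0.4187, 0.0491, 0.2703]
orientation: [[-0.56, 0.829, 0.001], [0.829, 0.56, -0.0], [-0.0, 0.0, -1.0]]
contact_force: [1.5, -0.7, 0.4]
gripper_width: 0.0501
grip_force: 0.0
```

Call:
apply_moves(series=[0.78,0.52,0,-0.052,50,0.74,0.58,0,-0.053,50,0.69,0.63,0,-0.052,50,0.64,0.68,0,-0.052,50,0.58,0.74,0,-0.052,50])

```text
time_s: 4.1
eef_pos: [0.418, 0.1897, 0.2703]
orientation: [[-0.834, 0.552, 0.0], [0.552, 0.834, 0.0], [-0.0, 0.0, -1.0]]
contact_force: [0.3, 1.3, 1.1]
gripper_width: 0.0501
grip_force: 0.0
```

Call:
apply_moves(series=[0.52,0.77,0,-0.053,50,0.46,0.82,0,-0.052,50,0.4,0.85,0,-0.052,50,0,0,0,0,50])

```text
time_s: 4.5
eef_pos: [0.4177, 0.2755, 0.2699]
orientation: [[-0.94, 0.342, 0.0], [0.342, 0.94, 0.001], [0.0, 0.001, -1.0]]
contact_force: [0.1, -0.8, 0.1]
gripper_width: 0.0497
grip_force: 0.0
```

```bash
python3 - <<'E'
from plan import *
st()
o=arm.get_obs(); im,d=viewer.snapshot('wrist'); c=viewer.calibration('wrist'); save(im,'w1')
f=c['fx'];v,u=np.mgrid[:400,:640]; a=u-c['cx'];b=v-c['cy']; r=np.hypot(a,b)+1e-9; th=r/f
t=np.tan(np.clip(th,0,1.4)); C=np.stack([a/r*t*d,b/r*t*d,d],-1)
T=np.array(c['tool_from_camera']); R=np.array(o['orientation'])
W=(C@T[:3,:3].T+T[:3,3])@R.T+np.array(o['eef_pos']); W[d==0]=np.nan
im=im.astype(int); g=(im[...,1]>im[...,0]+30)&(im[...,1]>im[...,2]+20)&(W[...,0]<.56)&(W[...,1]>.12)
G=W[g];print(g.sum())
for lo,hi in((.055,.07),(.08,.093),(.094,.11)):
    q=G[(G[:,2]>lo)&(G[:,2]<hi)]; 
    if len(q):print(lo,len(q),cv2.minAreaRect(q[:,:2].astype(np.float32)*1000), q.mean(0))
E
```

```text
t 4.5 p [0.4177 0.2755 0.2699] yaw 160.01 zax [ 0.     0.001 -1.   ] F [ 0.1 -0.8  0.1] w 0.0497 grip 0.0 j [ 32.  11.  98.   0.  71. -38.]
13427
0.055 2472 ((425.6102600097656, 270.1834716796875), (130.33612060546875, 124.99276733398438), 70.29458618164062) [0.45471214 0.26084793 0.05956467]
0.08 612 ((438.12799072265625, 264.6065979003906), (88.40202331542969, 103.99242401123047), 71.26751708984375) [0.47930483 0.25060033 0.08639497]
0.094 746 ((418.0468444824219, 272.9441833496094), (11.52237606048584, 58.377803802490234), 70.16156768798828) [0.41707221 0.2735146  0.09870542]
```

View pics/w1.png

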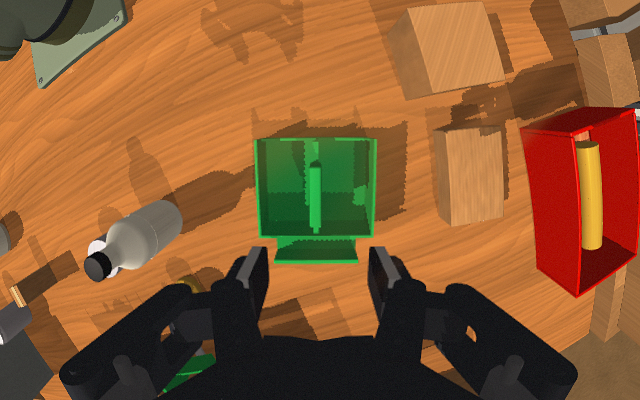

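Call:
apply_moves(series=[-0.04,-0.07,0.98,0,50,0,0,0.98,0,50,0,0,0.98,0,50,0,0,0.98,0,50,0,0,0.98,0,50])

```text
time_s: 5.05
eef_pos: [0.4181, 0.2693, 0.1223]
orientation: [[-0.938, 0.347, 0.001], [0.347, 0.938, -0.0], [-0.001, -0.0, -1.0]]
contact_force: [0.1, 0.5, 0.1]
gripper_width: 0.05
grip_force: 0.0
```

Call:
apply_moves(series=[0,0,0.97,0,50,0,0,0,0,0,0,0,0,0,0,0,0,0,0,0,0,0,0,0,0])

```text
time_s: 5.55
eef_pos: [0.4192, 0.2708, 0.0955]
orientation: [[-0.938, 0.346, 0.003], [0.346, 0.938, 0.002], [-0.003, 0.003, -1.0]]
contact_force: [2.1, 0.6, 0.7]
gripper_width: 0.0115
grip_force: 59.0
```

Call:
apply_moves(series=[0,0,0,0,0,0,0,-0.5,0,0,0,0,-0.5,0,0])

```text
time_s: 5.85
eef_pos: [0.4172, 0.2699, 0.1239]
orientation: [[-0.938, 0.346, -0.002], [0.346, 0.938, -0.001], [0.002, -0.002, -1.0]]
contact_force: [0.4, 0.3, -4.5]
gripper_width: 0.0109
grip_force: 58.9
```

```bash
python3 - <<'E'
from plan import *
st()
D=np.load('top0.npz'); W=D['W'];im=D['im'].astype(int);x,y,z=W[...,0],W[...,1],W[...,2]
# rail front edge and ends
m=(z>.172)&(z<.19)&(x>.68)&(x<.775)&(abs(y)<.3)&(abs(im[...,0]-im[...,1])<25)
P=W[m]; q=[(yy,P[abs(P[:,1]-yy)<.006][:,0].min()) for yy in np.arange(.05,.23,.01)]+[(yy,P[abs(P[:,1]-yy)<.006][:,0].min()) for yy in np.arange(-.22,-.06,.01)]
print(np.polyfit(*zip(*q),1)); print('y ext',P[:,1].min(),P[:,1].max(),P[P[:,1]<-.23][:,0].round(3)[:5])
g=(im[...,1]>im[...,0]+30)&(im[...,1]>im[...,2]+20)&(x>.56)&(x<.7)&(z>.12)
for a,b in((-.24,-.079),(-.074,.09)):
    k=g&(y>a)&(y<b)&(z>.13)&(z<.145); print(a,k.sum(),W[k][:,1].min(),W[k][:,1].max(),W[k][:,0].min(),W[k][:,0].max(), np.median(W[k][:,2]))
E
```

```text
t 5.85 p [0.4172 0.2699 0.1239] yaw 159.78 zax [-0.002 -0.001 -1.   ] F [ 0.4  0.3 -4.5] w 0.0109 grip 58.88147950172424 j [ 32.  19. 110.   0.  51. -38.]
[-0.01425005  0.6947046 ]
y ext -0.24508328129974877 0.2456990243148654 [0.76  0.76  0.755 0.756 0.757]
-0.24 234 -0.22141096914015881 -0.09088885636895386 0.5785719060479303 0.6991483465089534 0.13655697894515595
-0.074 225 -0.06659962087282317 0.06301513744386288 0.5788530765169844 0.6998439117759188 0.13618142719118742
```

```bash
cat > cs.py <<'E'
import numpy as np,cv2,heapq
S=4 # px per mm ; field X -200..120, Z -220..120
ob=np.full((340*S,320*S),255,np.uint8)
def R(x0,x1,z0,z1): ob[int((z0+220)*S):int((z1+220)*S),int((x0+200)*S):int((x1+200)*S)]=0
R(0,119,-220,0);R(0,5,28,53);R(50,60,0,53)
df=cv2.distanceTransform(ob,cv2.DIST_L2,5)/S
def rect(x0,x1,z0,z1):
    xs=np.arange(x0,x1+.1,1);zs=np.arange(z0,z1+.1,1)
    return np.array([(x,z) for x in xs for z in(z0,z1)]+[(x,z) for z in zs for x in(x0,x1)])
B=np.vstack([rect(-55,55,-88,-84),rect(52,55,-88,-26),rect(55,74,-34,-29),rect(69,74,-34,2),rect(55,62,-84,-74)])
def rot(t,P=B):
    t=np.radians(t);c,s=np.cos(t),np.sin(t);return np.c_[P[:,0]*c+P[:,1]*s,-P[:,0]*s+P[:,1]*c]
Xs=np.arange(-130,11,1.);Zs=np.arange(14,131,1.);Ts=np.arange(0,56,2.5)
def clear(X,Z,t):
    p=rot(t);px=((X[...,None]+p[:,0]+200)*S).astype(int).clip(0,320*S-1);pz=((Z[...,None]+p[:,1]+220)*S).astype(int).clip(0,340*S-1)
    return df[pz,px].min(-1)
if __name__=='__main__':
    g=np.meshgrid(Xs,Zs,indexing='ij'); C=np.stack([clear(g[0],g[1],t) for t in Ts],-1); np.save('C',C)
    for T0 in(40,45,50):
        s=(0,int(80-14),int(T0/2.5)); e=(int(-63+130),int(35-14),0)
        print(T0,'C start/end',C[s],C[e])
        D={s:0};Pm={};h=[(0,s)]
        while h:
            d,u=heapq.heappop(h)
            if u==e:break
            if d>D[u]:continue
            for a in(-1,0,1):
                for b in(-1,0,1):
                    for k in(0,-1):
                        if not(a or b or k):continue
                        v=(u[0]+a,u[1]+b,u[2]+k)
                        if min(v)<0 or v[0]>=len(Xs) or v[1]>=len(Zs) or C[v]<.5:continue
                        nd=d+(abs(a)+abs(b)+abs(k)*1.5)*(1+6/C[v]**1.5)
                        if nd<D.get(v,1e9):D[v]=nd;Pm[v]=u;heapq.heappush(h,(nd,v))
        if e not in Pm:print('none');continue
        p=[e]
        while p[-1]!=s:p.append(Pm[p[-1]])
        p=p[::-1];print(min(C[q] for q in p)); print([(int(Xs[q[0]]),int(Zs[q[1]]),float(Ts[q[2]]),round(float(C[q]),1)) for q in p[::4]+[p[-1]]])
E
python3 cs.py
```

```text
40 C start/end 72.25 1.0
1.0
[(-130, 80, 40.0, 72.2), (-130, 76, 40.0, 72.2), (-130, 72, 40.0, 72.7), (-130, 68, 40.0, 73.5), (-130, 64, 40.0, 74.3), (-126, 64, 40.0, 70.3), (-122, 64, 40.0, 66.3), (-118, 64, 40.0, 62.3), (-114, 64, 40.0, 58.3), (-110, 64, 40.0, 54.3), (-106, 64, 40.0, 50.3), (-102, 64, 40.0, 46.3), (-98, 64, 40.0, 42.3), (-94, 64, 40.0, 38.3), (-90, 64, 40.0, 34.3), (-86, 64, 40.0, 30.3), (-82, 64, 40.0, 26.3), (-78, 64, 40.0, 22.3), (-74, 64, 40.0, 19.1), (-70, 64, 40.0, 15.9), (-66, 64, 40.0, 13.0), (-62, 64, 40.0, 10.3), (-58, 64, 40.0, 8.0), (-54, 64, 40.0, 7.0), (-52, 64, 35.0, 2.1), (-52, 64, 25.0, 2.0), (-52, 61, 15.0, 5.4), (-52, 57, 12.5, 7.3), (-54, 54, 10.0, 6.0), (-56, 51, 10.0, 4.8), (-58, 48, 7.5, 4.0), (-59, 44, 5.0, 3.8), (-61, 41, 2.5, 2.5), (-62, 38, 2.5, 1.0), (-63, 35, 0.0, 1.0)]
45 C start/end 76.5 1.0
1.0
[(-130, 80, 45.0, 76.5), (-130, 76, 45.0, 77.1), (-130, 72, 45.0, 77.9), (-130, 68, 45.0, 78.7), (-130, 64, 45.0, 79.1), (-126, 64, 45.0, 75.1), (-122, 64, 45.0, 71.1), (-118, 64, 45.0, 67.1), (-114, 64, 45.0, 63.1), (-110, 64, 45.0, 59.1), (-
[... 734 characters left out ...]
126, 64, 50.0, 78.7), (-122, 64, 50.0, 74.7), (-118, 64, 50.0, 70.7), (-114, 64, 50.0, 66.7), (-110, 64, 50.0, 62.7), (-106, 64, 50.0, 58.7), (-102, 64, 50.0, 54.7), (-98, 64, 50.0, 50.7), (-94, 64, 50.0, 46.7), (-90, 64, 50.0, 42.7), (-86, 64, 50.0, 38.7), (-82, 64, 50.0, 34.7), (-78, 64, 50.0, 30.7), (-76, 64, 45.0, 25.9), (-72, 64, 45.0, 22.7), (-68, 64, 45.0, 19.5), (-64, 64, 45.0, 16.5), (-60, 64, 45.0, 13.8), (-56, 64, 45.0, 10.9), (-53, 64, 42.5, 8.4), (-52, 64, 35.0, 2.1), (-52, 64, 25.0, 2.0), (-52, 61, 15.0, 5.4), (-52, 57, 12.5, 7.3), (-54, 54, 10.0, 6.0), (-56, 51, 10.0, 4.8), (-58, 48, 7.5, 4.0), (-59, 44, 5.0, 3.8), (-61, 41, 2.5, 2.5), (-62, 38, 2.5, 1.0), (-63, 35, 0.0, 1.0)]
```

```bash
cat >> plan.py <<'E'
RO=np.array([.6925,.154]);U=np.array([.9999,.0143])
def g(X,Z,off=(1.9,7.5)):
    q=RO+(X+off[0])/1000*U; return (q[0],q[1],.130+(Z+off[1])/1000,180.82)
E
python3 -c "
from plan import *
st(); plan([(.418,.27,.2,160),g(-110,127.5)],0)"
```

```text
t 5.85 p [0.4172 0.2699 0.1239] yaw 159.78 zax [-0.002 -0.001 -1.   ] F [ 0.4  0.3 -4.5] w 0.0109 grip 58.88147950172424 j [ 32.  19. 110.   0.  51. -38.]
[-0.01, 0, -0.85, -0.001, 0, -0.01, 0.01, -0.84, -0.001, 0, 0, 0, -0.85, -0.001, 0, -0.82, -0.22, -0.27, -0.03, 0, -0.81, -0.26, -0.27, -0.03, 0]
[-0.79, -0.3, -0.27, -0.031, 0, -0.79, -0.33, -0.27, -0.03, 0, -0.76, -0.37, -0.27, -0.03, 0, -0.75, -0.4, -0.27, -0.03, 0, -0.73, -0.44, -0.27, -0.031, 0]
[-0.71, -0.46, -0.27, -0.03, 0]
ends [0.5845 0.1526 0.2649] 180.84
```

Call:
apply_moves(series=[0,0,-0.85,0,0,0,0,-0.85,0,0,0,0,-0.85,0,0,-0.82,-0.22,-0.27,-0.03,0,-0.81,-0.26,-0.27,-0.03,0])

```text
time_s: 6.35
eef_pos: [0.4593, 0.2407, 0.2176]
orientation: [[-0.967, 0.256, 0.0], [0.256, 0.967, 0.0], [-0.0, 0.0, -1.0]]
contact_force: [-0.3, 0.3, -3.3]
gripper_width: 0.0109
grip_force: 58.9
```

Call:
apply_moves(series=[-0.79,-0.3,-0.27,-0.03,0,-0.79,-0.33,-0.27,-0.03,0,-0.76,-0.37,-0.27,-0.03,0,-0.75,-0.4,-0.27,-0.03,0,-0.73,-0.44,-0.27,-0.03,0])

```text
time_s: 6.85
eef_pos: [0.5632, 0.1658, 0.2569]
orientation: [[-0.999, 0.036, -0.002], [0.036, 0.999, -0.0], [0.002, -0.0, -1.0]]
contact_force: [0.4, 1.1, -4.8]
gripper_width: 0.0112
grip_force: 58.9
```

Call:
apply_moves(series=[-0.7,-0.46,-0.27,-0.034,0,0,0,0,0,0,0,0,0,0,0])

```text
time_s: 7.15
eef_pos: [0.5831, 0.1517, 0.2645]
orientation: [[-1.0, -0.012, -0.002], [-0.012, 1.0, -0.0], [0.002, -0.0, -1.0]]
contact_force: [-0.7, -0.1, -4.6]
gripper_width: 0.0111
grip_force: 58.9
```

```bash
cat >> plan.py <<'E'
def bincloud(n='side',s=''):
    im,W=cloud(n); save(im,s or 'x'); im=im.astype(int)
    k=(im[...,1]>im[...,0]+25)&(im[...,1]>im[...,2]+15)&(W[...,1]>.084)&(W[...,1]<.3)&(W[...,2]>.06)
    P=W[k]; d=(P[:,:2]-RO); return np.c_[d@U,d@np.array([-U[1],U[0]]),P[:,2]-.13]*1000,im
E
python3 - <<'E'
from plan import *
st(); plan([g(-60,127.5)],0)
P,im=bincloud('side','s2'); print(len(P),np.percentile(P,[1,50,99],axis=0).round(1))
P2,im2=bincloud('top'); print(len(P2),np.percentile(P2,[1,50,99],axis=0).round(1))
save(cv2.resize(im[90:270,240:480].astype(np.uint8),None,fx=3,fy=3,interpolation=cv2.INTER_CUBIC),'s2z')
E
```

```text
t 7.15 p [0.5831 0.1517 0.2645] yaw -179.32 zax [-0.002 -0.    -1.   ] F [-0.7 -0.1 -4.6] w 0.0111 grip 58.941779136657715 j [ 13.  21.  85.   0.  75. -77.]
[-0.85, 0.01, -0.01, -0.001, 0, -0.86, 0.02, -0.01, -0.001, 0]
ends [0.6344 0.1533 0.2651] -179.15
1291 [[-164.   -68.5   41.9]
 [-106.5  -11.4   87.2]
 [ -37.7   65.7  139.6]]
327 [[-166.5  -64.2  -33.9]
 [ -96.5  -54.5   61.9]
 [   0.9  -31.3  131.3]]
```

View pics/s2z.png

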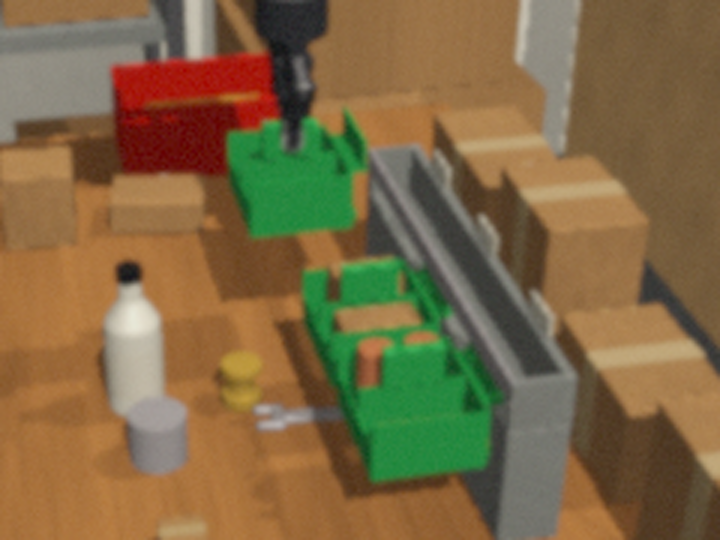

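Call:
apply_moves(series=[-0.8,0,0,0,0,-0.6,0,0,0,0,-0.2,0,0,0,0,-0.2,0,0,0,0])

```text
time_s: 7.65
eef_pos: [0.6356, 0.1533, 0.2647]
orientation: [[-1.0, -0.014, -0.006], [-0.014, 1.0, -0.0], [0.006, -0.0, -1.0]]
contact_force: [-10.3, -0.1, 1.9]
gripper_width: 0.0107
grip_force: 59.5
```

Call:
apply_moves(series=[-0.2,0,0,0,0,-0.2,0,0,0,0,-0.2,0,-0.05,0,0])

```text
time_s: 7.95
eef_pos: [0.6515, 0.1534, 0.2664]
orientation: [[-1.0, -0.014, -0.01], [-0.014, 1.0, -0.001], [0.01, -0.0, -1.0]]
contact_force: [-8.2, -0.2, 0.5]
gripper_width: 0.0111
grip_force: 59.7
```

```bash
cat >> plan.py <<'E'
from scipy.optimize import minimize
import cs
def tilt(P,y=-50,X0=None):
    """tilt from the -y outer wall: minAreaRect of side silhouette points"""
    q=P[(P[:,1]<y)]; return len(q)
E
python3 - <<'E'
from plan import *
st(); P,im=bincloud('side'); 
# -y side wall panel: y~-65
q=P[abs(P[:,1]+65)<5]; h=cv2.convexHull(q[:,[0,2]].astype(np.float32)); print(len(q),cv2.minAreaRect(h)); print(h[:,0].round(0).tolist())
E
```

```text
t 7.95 p [0.6515 0.1534 0.2664] yaw -179.2 zax [-0.01  -0.001 -1.   ] F [-8.2 -0.2  0.5] w 0.0111 grip 59.65932548046112 j [ 12.  27.  75.   0.  79. -79.]
536 ((-49.04853820800781, 56.4588508605957), (99.78656768798828, 128.1278076171875), 78.7363052368164)
[[6.0, 95.0], [4.0, 97.0], [-62.0, 110.0], [-69.0, 111.0], [-100.0, 117.0], [-103.0, 110.0], [-109.0, 85.0], [-110.0, 78.0], [-112.0, 65.0], [-113.0, 59.0], [-108.0, 57.0], [-102.0, 53.0], [4.0, -5.0]]
```

Call:
apply_moves(series=[-0.2,0,-0.04,0,0,-0.2,0,-0.04,0,0,-0.2,0,-0.04,0,0,-0.2,0,-0.04,0,0,-0.2,0,-0.04,0,0])

```text
time_s: 8.5
eef_pos: [0.6821, 0.1538, 0.2726]
orientation: [[-1.0, -0.014, -0.009], [-0.014, 1.0, -0.001], [0.009, -0.0, -1.0]]
contact_force: [-7.2, 0.1, -1.6]
gripper_width: 0.0108
grip_force: 59.9
```

```bash
cat >> plan.py <<'E'
def look(s=''):
    st(); P,im=bincloud('side',s); q=P[abs(P[:,1]+65)<5]
    # top edge of the -y wall: upper hull points
    b=[(x,q[abs(q[:,0]-x)<3][:,2].max()) for x in np.arange(-100,30,5) if (abs(q[:,0]-x)<3).sum()>2]
    b=np.array(b); print(b.round(0).tolist())
    t=np.gradient(b[:,1],b[:,0]); print('deg',np.degrees(np.arctan(-np.median(t))).round(1))
E
python3 -c "
from plan import *
look('s3')"
```

```text
t 8.5 p [0.6821 0.1538 0.2726] yaw -179.2 zax [-0.009 -0.001 -1.   ] F [-7.2  0.1 -1.6] w 0.0108 grip 59.89293873310089 j [ 12.  30.  69.   0.  82. -79.]
[[-100.0, 104.0], [-95.0, 109.0], [-90.0, 121.0], [-85.0, 133.0], [-80.0, 136.0], [-75.0, 143.0], [-70.0, 140.0], [-65.0, 137.0], [-60.0, 134.0], [-55.0, 128.0], [-50.0, 128.0], [-45.0, 125.0], [-40.0, 123.0], [-35.0, 119.0], [-30.0, 118.0], [-25.0, 114.0], [-20.0, 113.0], [-15.0, 108.0], [-10.0, 102.0], [-5.0, 104.0], [0.0, 100.0], [5.0, 98.0], [10.0, 95.0], [15.0, 95.0]]
deg 24.4
```

Call:
apply_moves(series=[-0.2,0,-0.04,0,0,-0.2,0,-0.04,0,0,-0.2,0,-0.04,0,0,-0.2,0,-0.04,0,0])

```text
time_s: 8.95
eef_pos: [0.7056, 0.1541, 0.2751]
orientation: [[-1.0, -0.014, -0.013], [-0.014, 1.0, -0.001], [0.013, -0.001, -1.0]]
contact_force: [-6.9, 0.4, -6.3]
gripper_width: 0.0112
grip_force: 59.2
```

```bash
python3 -c "
from plan import *
look('s4')"
```

```text
t 8.95 p [0.7056 0.1541 0.2751] yaw -179.2 zax [-0.013 -0.001 -1.   ] F [-6.9  0.4 -6.3] w 0.0112 grip 59.23553466796875 j [ 11.  32.  65.   0.  84. -79.]
[[-90.0, 116.0], [-85.0, 123.0], [-80.0, 130.0], [-75.0, 138.0], [-70.0, 139.0], [-65.0, 146.0], [-60.0, 149.0], [-55.0, 158.0], [-50.0, 156.0], [-45.0, 155.0], [-40.0, 146.0], [-35.0, 142.0], [-30.0, 140.0], [-25.0, 136.0], [-20.0, 131.0], [-15.0, 128.0], [-10.0, 121.0], [-5.0, 116.0], [0.0, 114.0], [5.0, 110.0], [10.0, 106.0], [15.0, 98.0], [20.0, 98.0], [25.0, 94.0]]
deg 31.5
```

Call:
apply_moves(series=[-0.16,0,-0.02,0,0,0,0,0,0,0,0.4,0,0,0,0,0.9,0,0,0,0,0.9,0,0,0,0])

```text
time_s: 9.5
eef_pos: [0.6474, 0.1532, 0.2777]
orientation: [[-1.0, -0.013, -0.0], [-0.013, 1.0, -0.0], [0.0, -0.0, -1.0]]
contact_force: [0.3, 0.8, -4.0]
gripper_width: 0.0114
grip_force: 59.5
```

Call:
apply_moves(series=[0.9,0,0,0,0,0.7,0,0,0,0,0,0,0,0,0])

```text
time_s: 9.8
eef_pos: [0.5974, 0.1525, 0.279]
orientation: [[-1.0, -0.014, -0.001], [-0.014, 1.0, -0.0], [0.001, -0.0, -1.0]]
contact_force: [0.3, 0.9, -4.3]
gripper_width: 0.0113
grip_force: 59.5
```

```bash
cat >> plan.py <<'E'
def panel(s='x'):
    st(); P,im=bincloud('side',s); m=np.median(P[abs(P[:,1]+65)<6][:,1]); q=P[abs(P[:,1]-m)<2.5]
    # keep dense region
    k=[(np.hypot(*(q[:,[0,2]]-a).T)<6).sum()>6 for a in q[:,[0,2]]]; q=q[k]
    r=cv2.minAreaRect(q[:,[0,2]].astype(np.float32)); print('wall y',m.round(1),len(q),r); return P,q,im
E
python3 - <<'E'
from plan import *
P,q,im=panel('s5'); print('Y',np.percentile(P[:,1],[1,99]))
o=arm.get_obs();d=np.array(o['eef_pos'])[:2]-RO; tX,tZ=d@U*1000,(o['eef_pos'][2]-.13)*1000; print('tcp XZ',tX,tZ)
# fit rectangle panel (x -55..55, z -88..-26 about bin_grip) to all -y wall points
def loss(v):
    t=np.radians(v[2]);a=q[:,[0,2]]-v[:2]; x=a[:,0]*np.cos(t)-a[:,1]*np.sin(t); z=a[:,0]*np.sin(t)+a[:,1]*np.cos(t)
    out=np.maximum(abs(x)-55,0)**2+np.maximum(abs(z+57)-31,0)**2
    e=sum((np.percentile(s,99.)-b)**2 for s,b in((x,55),(-x,55),(z,-26),(-z,88)))
    return out.mean()*20+e
r=min((minimize(loss,[tX+a,tZ-7,t],method='Nelder-Mead') for t in(36,42,48) for a in(-4,4)),key=lambda r:r.fun); print(r.x,r.fun)
save(cv2.resize(im[60:260,240:480].astype(np.uint8),None,fx=3,fy=3,interpolation=cv2.INTER_CUBIC),'s5z')
E
```

```text
t 9.8 p [0.5974 0.1525 0.279 ] yaw -179.18 zax [-0.001 -0.    -1.   ] F [ 0.3  0.9 -4.3] w 0.0113 grip 59.541712403297424 j [ 13.  21.  82.   0.  77. -78.]
wall y -64.8 129 ((-141.56643676757812, 106.07891845703125), (57.01276397705078, 104.21885681152344), 47.41571044921875)
Y [-67.76604978  65.1438064 ]
tcp XZ -93.27363055295864 149.05501051766413
[-111.72685501  155.85043067   31.66308955] 12.236058158028564
```

View pics/s5z.png

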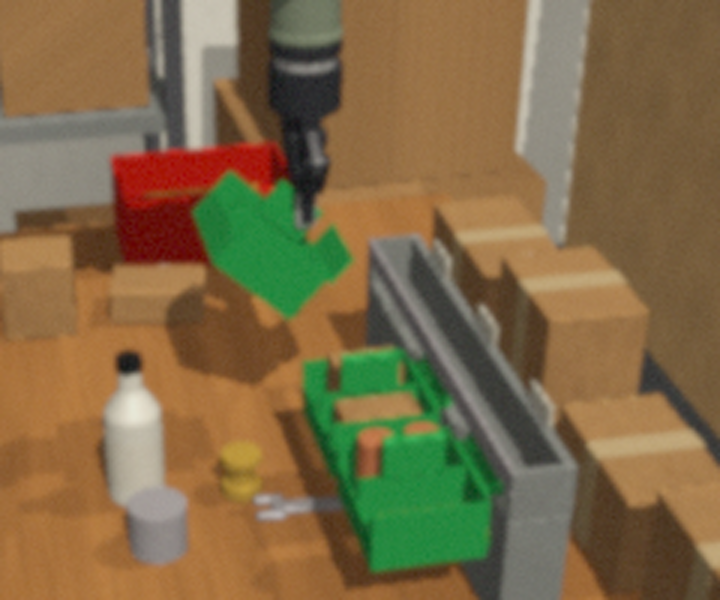

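```bash
cat >> plan.py <<'E'
from scipy.optimize import least_squares
BX=np.array([(-55,55,-65,65,-88,-84),(-55,55,62,65,-88,-26),(-55,55,-65,-62,-88,-26),(52,55,-65,65,-88,-26),(-55,-52,-65,65,-88,-53),(-55,55,-3,3,-88,-30),(-30,30,-6,6,-30,12),(55,74,-45,45,-34,-29),(69,74,-45,45,-34,2)],float)
def sdf(p):
    c=(BX[:,::2]+BX[:,1::2])/2;h=(BX[:,1::2]-BX[:,::2])/2
    q=abs(p[:,None]-c)-h; d=np.linalg.norm(np.maximum(q,0),axis=2)+np.minimum(q.max(2),0); return d.min(1)
def fit3(x0,names=('side','top'),rail=False):
    """fit bin_grip X,Y,Z (mm, gap_seat frame), tilt (front up, deg), yaw"""
    sol=[]
    Ps=[bincloud(n)[0] for n in names]
    for n,P in list(zip(names,Ps))+[('all',np.vstack(Ps))]:
        P=P[np.linalg.norm(P-np.array(x0[:3])-[-30,0,-40],axis=1)<115]
        def res(v):
            a=P-v[:3]; w=np.radians(v[4]); a=np.c_[a[:,0]*np.cos(w)+a[:,1]*np.sin(w),-a[:,0]*np.sin(w)+a[:,1]*np.cos(w),a[:,2]]
            t=np.radians(v[3]); return sdf(np.c_[a[:,0]*np.cos(t)-a[:,2]*np.sin(t),a[:,1],a[:,0]*np.sin(t)+a[:,2]*np.cos(t)])
        r=least_squares(res,x0,loss='soft_l1',f_scale=2,x_scale=[1,1,1,1,1],diff_step=1e-3); print(n,len(P),r.x.round(1),'med|r|',np.median(abs(r.fun)).round(2))
    return r.x
def tcpXZ():
    o=arm.get_obs();d=np.array(o['eef_pos'])[:2]-RO; print('tcp X,Z',(d@U*1000).round(1),((o['eef_pos'][2]-.13)*1000).round(1))
E
python3 -c "
from plan import *
tcpXZ(); fit3([-100,0,145,42,.1])"
```

```text
tcp X,Z -93.3 149.1
side 1256 [-1.012e+02 -1.000e+00  1.467e+02  4.300e+01  1.000e-01] med|r| 0.96
top 265 [-1.025e+02  1.400e+00  1.481e+02  4.180e+01  1.000e-01] med|r| 0.37
all 1521 [-101.5   -1.1  147.1   42.8    0.2] med|r| 0.89
```

Call:
apply_moves(series=[0,0,0.92,0,0,0,0,0.92,0,0,0,0,0.92,0,0,0,0,0,0,0])

```text
time_s: 10.35
eef_pos: [0.5989, 0.1517, 0.1909]
orientation: [[-1.0, -0.013, -0.009], [-0.013, 1.0, -0.002], [0.009, -0.002, -1.0]]
contact_force: [-1.4, -0.0, -5.1]
gripper_width: 0.0111
grip_force: 59.4
```

```bash
python3 -c "
from plan import *
st();tcpXZ(); fit3([-101,0,64,42,.1])"
```

```text
t 10.35 p [0.5989 0.1517 0.1909] yaw -179.25 zax [-0.009 -0.002 -1.   ] F [-1.4 -0.  -5.1] w 0.0111 grip 59.40014183521271 j [ 13.  25.  89.  -0.  67. -78.]
tcp X,Z -93.7 60.9
side 1181 [-102.1   -2.    61.8   42.    -0.3] med|r| 1.03
top 220 [-1.024e+02  8.000e-01  6.370e+01  4.180e+01 -1.000e-01] med|r| 0.4
all 1401 [-102.4   -2.    62.1   41.8   -0.3] med|r| 0.98
```

```bash
python3 -c "
from plan import *
st();tcpXZ()
for t in (38,42,44):
  for Z in (58,60,62,64,66,68): print(t,Z,[round(float(cs.clear(np.array(float(X)),np.array(float(Z)),t)),1) for X in (-80,-70,-60,-56,-54,-52,-50,-48)])"
```

```text
t 10.45 p [0.6014 0.1524 0.1954] yaw -179.25 zax [ 0. -0. -1.] F [-0.2 -0.3 -3.3] w 0.011 grip 59.4391143321991 j [ 13.  25.  89.  -0.  67. -78.]
tcp X,Z -91.1 65.4
38 58 [24.8, 17.0, 9.1, 6.0, 4.3, 2.8, 1.2, 0.0]
38 60 [23.6, 15.9, 9.9, 7.1, 5.6, 4.0, 2.5, 1.1]
38 62 [22.5, 14.4, 8.3, 7.1, 6.8, 5.3, 3.8, 2.1]
38 64 [22.1, 13.2, 6.7, 5.1, 5.0, 5.0, 4.9, 3.4]
38 66 [21.7, 12.0, 5.2, 3.1, 3.0, 3.0, 3.1, 4.0]
38 68 [21.3, 11.3, 3.7, 1.1, 1.0, 1.0, 1.2, 2.6]
42 58 [25.7, 17.0, 9.5, 6.7, 5.1, 3.7, 2.1, 0.7]
42 60 [26.2, 18.2, 10.9, 7.9, 6.5, 4.9, 3.5, 2.0]
42 62 [27.4, 19.4, 12.3, 9.3, 7.7, 6.3, 4.8, 3.3]
42 64 [26.3, 18.3, 11.5, 9.4, 9.0, 7.6, 6.1, 4.6]
42 66 [25.8, 17.1, 10.0, 7.5, 7.0, 6.8, 6.8, 6.0]
42 68 [25.4, 15.9, 8.5, 5.9, 5.0, 4.8, 4.8, 4.8]
44 58 [27.1, 17.3, 9.6, 6.7, 5.2, 3.7, 2.4, 1.1]
44 60 [27.5, 18.5, 10.9, 8.0, 6.5, 5.2, 3.9, 2.3]
44 62 [27.9, 19.7, 12.3, 9.3, 8.0, 6.7, 5.1, 3.7]
44 64 [28.8, 20.8, 13.6, 10.9, 9.5, 7.9, 6.5, 5.1]
44 66 [27.9, 19.6, 12.3, 9.8, 9.1, 8.7, 7.9, 6.5]
44 68 [27.5, 18.4, 11.0, 8.2, 7.1, 6.7, 6.5, 6.5]
```

Call:
apply_moves(series=[-0.5,0,0,0,0,-0.5,0,0,0,0,-0.3,0,0,0,0,-0.27,0,0,0,0,0,0,0,0,0])

```text
time_s: 10.95
eef_pos: [0.6489, 0.153, 0.196]
orientation: [[-1.0, -0.013, 0.002], [-0.013, 1.0, 0.0], [-0.002, 0.0, -1.0]]
contact_force: [0.9, 0.7, -4.5]
gripper_width: 0.0111
grip_force: 59.5
```

```bash
python3 -c "
from plan import *
viewer.snapshot('side'); st();tcpXZ(); fit3([-54,0,64,42,.1])"
```

```text
t 11.0 p [0.6479 0.1529 0.1957] yaw -179.25 zax [ 0.  0. -1.] F [ 0.1 -0.2 -4.3] w 0.0112 grip 59.55315113067627 j [ 12.  29.  82.  -0.  69. -78.]
tcp X,Z -44.6 65.7
side 1164 [-52.1  -1.5  64.   43.5  -0.1] med|r| 1.08
top 202 [-54.7   1.   64.7  41.8  -0. ] med|r| 0.37
all 1366 [-52.3  -1.6  64.   43.6  -0.1] med|r| 0.98
```

```bash
cat > sim.py <<'E'
import numpy as np,cs
H=np.array([[9.5,2.]])
def feas(X,Z,ts):
    out=[]
    for t in ts:
        h=cs.rot(t,H)[0]; out.append(float(cs.clear(np.array(X-h[0]),np.array(Z-7-h[1]),t)))
    return np.array(out)
ts=np.arange(-4,60,1.)
def run(path,t0=43):
    t=t0
    for X,Z in path:
        c=feas(X,Z,ts); ok=c>0.05; i=int(np.argmin(abs(ts-t)+1e3*~ok)) if ok.any() else -1
        if i<0: return print(X,Z,'infeasible')
        lo=hi=i
        while lo>0 and ok[lo-1]:lo-=1
        while hi<len(ts)-1 and ok[hi+1]:hi+=1
        t2=min(max(t,ts[lo]),ts[hi])
        print((X,Z),'th',t,'->',t2,'range',ts[lo],ts[hi]); 
        t=t2
def seg(*p):
    o=[]
    for a,b in zip(p[:-1],p[1:]): o+=[tuple(np.round(np.array(a)+(np.array(b)-a)*k/6,1).tolist()) for k in range(6)]
    return o+[p[-1]]
for x in(-44,-42,-46): print('---',x); run(seg((-44.6,65.7),(x,55),(x-1,47)))
print('== with retreat');run(seg((-44.6,65.7),(-43,58),(-46,54),(-50,50),(-53.5,44)))
E
python3 sim.py
```

```text
--- -44
(-44.6, 65.7) th 43 -> 43 range 6.0 59.0
(-44.5, 63.9) th 43 -> 43 range 26.0 59.0
(-44.4, 62.1) th 43 -> 43 range 27.0 59.0
(-44.3, 60.4) th 43 -> 43 range 28.0 59.0
(-44.2, 58.6) th 43 -> 43 range 31.0 59.0
(-44.1, 56.8) th 43 -> 43 range 34.0 59.0
(-44.0, 55.0) th 43 -> 43 range 39.0 59.0
(-44.2, 53.7) th 43 -> 45.0 range 45.0 59.0
(-44.3, 52.3) th 45.0 -> 47.0 range 47.0 59.0
(-44.5, 51.0) th 47.0 -> 47.0 range 47.0 59.0
(-44.7, 49.7) th 47.0 -> 47.0 range 47.0 59.0
(-44.8, 48.3) th 47.0 -> 47.0 range 47.0 59.0
(-45, 47) th 47.0 -> 47.0 range 46.0 59.0
--- -42
(-44.6, 65.7) th 43 -> 43 range 6.0 59.0
(-44.2, 63.9) th 43 -> 43 range 26.0 59.0
(-43.7, 62.1) th 43 -> 43 range 28.0 59.0
(-43.3, 60.4) th 43 -> 43 range 31.0 59.0
(-42.9, 58.6) th 43 -> 43 range 34.0 59.0
(-42.4, 56.8) th 43 -> 43 range 40.0 59.0
(-42.0, 55.0) th 43 -> 50.0 range 50.0 59.0
(-42.2, 53.7) th 50.0 -> 50.0 range 50.0 59.0
(-42.3, 52.3) th 50.0 -> 50.0 range 50.0 59.0
(-42.5, 51.0) th 50.0 -> 50.0 range 49.0 59.0
(-42.7, 49.7) th 50.0 -> 50.0 range 49.0 59.0
(-42.8, 48.3) th 50.0 -> 50.0 range 49.0 5
[... 967 characters left out ...]
7) th 43 -> 43 range 34.0 59.0
(-44.5, 56.0) th 43 -> 43 range 35.0 59.0
(-45.0, 55.3) th 43 -> 43 range 35.0 59.0
(-45.5, 54.7) th 43 -> 43 range 34.0 59.0
(-46.0, 54.0) th 43 -> 43 range 33.0 59.0
(-46.7, 53.3) th 43 -> 43 range 33.0 59.0
(-47.3, 52.7) th 43 -> 43 range 32.0 59.0
(-48.0, 52.0) th 43 -> 43 range 32.0 59.0
(-48.7, 51.3) th 43 -> 43 range 31.0 59.0
(-49.3, 50.7) th 43 -> 43 range 29.0 59.0
(-50.0, 50.0) th 43 -> 43 range 28.0 59.0
(-50.6, 49.0) th 43 -> 43 range 28.0 59.0
(-51.2, 48.0) th 43 -> 43 range 27.0 59.0
(-51.8, 47.0) th 43 -> 43 range 27.0 59.0
(-52.3, 46.0) th 43 -> 43 range 28.0 59.0
(-52.9, 45.0) th 43 -> 43 range 28.0 59.0
(-53.5, 44) th 43 -> 43 range 27.0 59.0
```

```bash
cat > sim2.py <<'E'
import numpy as np,cs
from sim import H,feas,ts
for t in (44,42,40,36,32,28,24,20,16,12,8,4,0):
    h=cs.rot(t,H)[0]; low=cs.rot(t,np.array([[74,-34.],[69,-34.],[55,-34]])); best=[]
    for X in np.arange(-70,-15,.5):
        for dz in (0.6,3):
            # smallest Z with clearance from ledge: neck/tab corner at dz above ledge
            Z=-low[0,1]+dz
            best.append((float(cs.clear(np.array(X),np.array(Z),t)),X,Z,dz))
    for dz in(.6,3):
        f=[b for b in best if b[3]==dz and b[0]>=min(.5,max(q[0] for q in best if q[3]==dz))]
        b=max([q for q in best if q[3]==dz]); print(t,'dz',dz,'feasible binX',f[0][1],f[-1][1],'Z',round(b[2],1),'best',round(b[0],1),b[1],'tcp',np.round([b[1]+h[0],b[2]+h[1]+7],1), 'tcpX range',np.round([f[0][1]+h[0],f[-1][1]+h[0]],1))
E
python3 sim2.py | grep dz
```

```text
44 dz 0.6 feasible binX -70.0 -15.5 Z 76.5 best 15.8 -70.0 tcp [-61.8  78.3] tcpX range [-61.8  -7.3]
44 dz 3 feasible binX -70.0 -15.5 Z 78.9 best 15.5 -70.0 tcp [-61.8  80.7] tcpX range [-61.8  -7.3]
42 dz 0.6 feasible binX -70.0 -15.5 Z 75.4 best 13.9 -70.0 tcp [-61.6  77.5] tcpX range [-61.6  -7.1]
42 dz 3 feasible binX -70.0 -15.5 Z 77.8 best 13.8 -70.0 tcp [-61.6  79.9] tcpX range [-61.6  -7.1]
40 dz 0.6 feasible binX -70.0 -15.5 Z 74.2 best 12.2 -70.0 tcp [-61.4  76.6] tcpX range [-61.4  -6.9]
40 dz 3 feasible binX -70.0 -15.5 Z 76.6 best 12.2 -70.0 tcp [-61.4  79. ] tcpX range [-61.4  -6.9]
36 dz 0.6 feasible binX -70.0 -16.0 Z 71.6 best 9.0 -70.0 tcp [-61.1  74.6] tcpX range [-61.1  -7.1]
36 dz 3 feasible binX -70.0 -15.5 Z 74.0 best 9.0 -70.0 tcp [-61.1  77. ] tcpX range [-61.1  -6.6]
32 dz 0.6 feasible binX -70.0 -22.0 Z 68.6 best 6.2 -70.0 tcp [-60.9  72.3] tcpX range [-60.9 -12.9]
32 dz 3 feasible binX -70.0 -20.5 Z 71.0 best 6.2 -70.0 tcp [-60.9  74.7] tcpX range [-60.9 -11.4]
28 dz 0.6 feasible binX -70.0 -28.0 Z 65.4 best 3.8 -70.0 tcp [-60.7  69.7] tcpX range [-60.7 
[... 795 characters left out ...]
50.8 -36.3]
12 dz 3 feasible binX -60.0 -46.0 Z 51.6 best 3.2 -48.5 tcp [-38.8  58.6] tcpX range [-50.3 -36.3]
8 dz 0.6 feasible binX -62.0 -51.5 Z 44.6 best 0.8 -52.0 tcp [-42.3  52.2] tcpX range [-52.3 -41.8]
8 dz 3 feasible binX -61.5 -51.5 Z 47.0 best 3.2 -54.5 tcp [-44.8  54.6] tcpX range [-51.8 -41.8]
4 dz 0.6 feasible binX -63.0 -57.0 Z 39.7 best 0.8 -57.5 tcp [-47.9  48. ] tcpX range [-53.4 -47.4]
4 dz 3 feasible binX -62.5 -57.0 Z 42.1 best 3.2 -60.0 tcp [-50.4  50.4] tcpX range [-52.9 -47.4]
0 dz 0.6 feasible binX -63.5 -62.5 Z 34.6 best 0.8 -63.0 tcp [-53.5  43.6] tcpX range [-54. -53.]
0 dz 3 feasible binX -63.5 -62.5 Z 37.0 best 1.0 -63.0 tcp [-53.5  46. ] tcpX range [-54. -53.]
```

```bash
python3 - <<'E' | sed -n '/==go/,$p'
import numpy as np
from sim import *
print('==go')
for t in(41,43.5):
  print([round(float(cs.clear(np.array(-52+24*k/8),np.array(64+15*k/8),t)),1) for k in range(9)],[round(float(cs.clear(np.array(-52+24*k/8),np.array(64+12*min(1,k/4)),t)),1) for k in range(9)])
run([(-19.7,80.5),(-19.7,78),(-19.7,76),(-20,73),(-22,70.5),(-24,69),(-28,66),(-32,63.3),(-36,60.5),(-40,57.5),(-44,54),(-48,50),(-51,47),(-53,45),(-53.5,43.6)])
E
```

```text
==go
[7.3, 6.0, 4.9, 4.2, 3.4, 2.1, 1.3, 3.0, 5.0] [7.3, 5.0, 3.2, 3.5, 3.7, 4.0, 2.1, 2.0, 2.0]
[7.9, 7.0, 6.1, 5.2, 4.4, 3.5, 2.6, 1.9, 3.5] [7.9, 7.2, 4.3, 3.3, 3.4, 5.3, 3.2, 0.9, 0.5]
(-19.7, 80.5) th 43 -> 43 range 31.0 59.0
(-19.7, 78) th 43 -> 43 range 23.0 44.0
(-19.7, 76) th 43 -> 39.0 range 24.0 39.0
(-20, 73) th 39.0 -> 34.0 range 25.0 34.0
(-22, 70.5) th 34.0 -> 30.0 range 24.0 30.0
(-24, 69) th 30.0 -> 27.0 range 22.0 27.0
(-28, 66) th 27.0 -> 23.0 range 19.0 23.0
(-32, 63.3) th 23.0 -> 20.0 range 15.0 20.0
(-36, 60.5) th 20.0 -> 17.0 range 12.0 17.0
(-40, 57.5) th 17.0 -> 13.0 range 9.0 13.0
(-44, 54) th 13.0 -> 10.0 range 7.0 10.0
(-48, 50) th 10.0 -> 6.0 range 4.0 6.0
(-51, 47) th 6.0 -> 3.0 range 2.0 3.0
(-53, 45) th 3.0 -> 1.0 range 0.0 1.0
(-53.5, 43.6) th 1.0 -> 0.0 range 0.0 0.0
```

Call:
apply_moves(series=[-0.2,0,-0.17,0,0,-0.2,0,-0.17,0,0,-0.2,0,-0.14,0,0,-0.2,0,-0.07,0,0,0,0,0,0,0])

```text
time_s: 11.6
eef_pos: [0.6729, 0.1532, 0.2123]
orientation: [[-1.0, -0.013, 0.002], [-0.013, 1.0, 0.0], [-0.002, 0.0, -1.0]]
contact_force: [0.0, -0.0, -3.5]
gripper_width: 0.011
grip_force: 59.6
```

```bash
python3 -c "
from plan import *
viewer.snapshot('side'); st();tcpXZ(); fit3([-28,0,79,42,.1])"
```

```text
t 11.65 p [0.6721 0.1532 0.2119] yaw -179.25 zax [ 0. -0. -1.] F [-0.5  0.4 -4.4] w 0.0109 grip 59.585169553756714 j [ 12.  30.  77.  -0.  73. -79.]
tcp X,Z -20.4 81.9
side 1180 [-26.8  -1.3  80.1  44.2   0.8] med|r| 1.09
top 196 [-28.8   0.5  80.5  42.9  -0.6] med|r| 0.35
all 1376 [-28.   -1.6  79.7  43.7   0.2] med|r| 0.97
```

Call:
apply_moves(series=[0,0,0.1,0,0,0,0,0.1,0,0,0,0,0.1,0,0,0.07,0,0.08,0,0,0.07,0,0.06,0,0])

```text
time_s: 12.25
eef_pos: [0.6671, 0.1535, 0.2032]
orientation: [[-1.0, -0.013, 0.003], [-0.013, 1.0, 0.001], [-0.003, 0.001, -1.0]]
contact_force: [-7.0, -0.7, 13.0]
gripper_width: 0.0111
grip_force: 62.0
```

```bash
python3 -c "
from plan import *
viewer.snapshot('side'); st();tcpXZ(); fit3([-33,0,68,30,.1])"
```

```text
t 12.3 p [0.6666 0.1535 0.2025] yaw -179.24 zax [ 0.002  0.001 -1.   ] F [-6.5 -0.3 12.2] w 0.011 grip 61.771788597106934 j [ 12.  30.  79.   0.  71. -79.]
tcp X,Z -25.9 72.5
side 1169 [-31.8  -1.3  71.5  43.9   0.2] med|r| 1.09
top 186 [-34.7   1.1  71.3  42.6  -0.4] med|r| 0.37
all 1355 [-34.2  -1.5  71.5  42.9  -0.1] med|r| 0.97
```

Call:
apply_moves(series=[-0.03,0,-0.2,0,0,-0.03,0,-0.2,0,0,-0.17,0,-0.04,0,0,-0.1,0,0,0,0,0,0,0,0,0])

```text
time_s: 12.9
eef_pos: [0.6779, 0.1532, 0.211]
orientation: [[-1.0, -0.013, -0.001], [-0.013, 1.0, -0.0], [0.001, -0.0, -1.0]]
contact_force: [-0.1, 0.6, -4.9]
gripper_width: 0.0111
grip_force: 59.6
```

```bash
python3 -c "
from plan import *
viewer.snapshot('side'); st();tcpXZ(); fit3([-24,0,79,42,.1])"
```

```text
t 12.95 p [0.6775 0.1532 0.2109] yaw -179.25 zax [-0.001 -0.    -1.   ] F [-0.3 -0.  -3.8] w 0.0112 grip 59.628392457962036 j [ 12.  31.  76.  -0.  73. -79.]
tcp X,Z -15.0 80.9
side 1176 [-22.6  -2.   78.7  43.3  -0.1] med|r| 1.05
top 193 [-25.5   0.5  79.4  41.8  -0.4] med|r| 0.39
all 1369 [-22.8  -2.2  78.9  43.5  -0.4] med|r| 1.0
```

Tab corner is over the ledge now. Press straight down.

Call:
apply_moves(series=[0,0,0.1,0,0,0,0,0.1,0,0,0,0,0.1,0,0,0,0,0.07,0,0])

```text
time_s: 13.45
eef_pos: [0.6773, 0.1533, 0.2088]
orientation: [[-1.0, -0.013, 0.006], [-0.013, 1.0, 0.001], [-0.006, 0.001, -1.0]]
contact_force: [-12.0, -1.6, 32.5]
gripper_width: 0.0112
grip_force: 64.8
```

```bash
python3 -c "
from plan import *
viewer.snapshot('side'); st();tcpXZ(); fit3([-24,0,71,35,.1])"
```

```text
t 13.5 p [0.6773 0.1534 0.2089] yaw -179.24 zax [ 0.006  0.001 -1.   ] F [-9.9 -1.1 24.8] w 0.0112 grip 63.86603236198425 j [ 12.  31.  77.  -0.  72. -79.]
tcp X,Z -15.2 78.9
side 1174 [-21.3  -2.   77.3  44.2  -0.3] med|r| 1.01
top 191 [-25.5   1.   77.3  41.3  -0.1] med|r| 0.32
all 1365 [-21.7  -2.1  77.1  44.1  -0.5] med|r| 0.93
```

Call:
apply_moves(series=[0.1,0,0,0,0,0.1,0,0,0,0,0.1,0,0,0,0,0,0,0,0,0])

```text
time_s: 14.0
eef_pos: [0.6704, 0.1533, 0.2064]
orientation: [[-1.0, -0.013, 0.01], [-0.013, 1.0, 0.001], [-0.011, 0.001, -1.0]]
contact_force: [-1.0, -1.5, 13.5]
gripper_width: 0.0109
grip_force: 61.4
```

```bash
python3 -c "
from plan import *
viewer.snapshot('side'); st();tcpXZ(); fit3([-30,0,74,35,.1])"
```

```text
t 14.05 p [0.6704 0.1533 0.2065] yaw -179.24 zax [ 0.01   0.001 -1.   ] F [-1.2 -0.9 12.7] w 0.011 grip 61.41059875488281 j [ 12.  30.  78.  -0.  71. -79.]
tcp X,Z -22.1 76.5
side 1157 [-28.1  -1.8  74.5  38.7  -0.1] med|r| 0.96
top 211 [-32.9   0.9  75.3  35.2  -0.1] med|r| 0.41
all 1368 [-28.5  -1.8  74.4  38.6  -0.3] med|r| 0.94
```

Call:
apply_moves(series=[0.09,0,0.05,0,0,0.09,0,0.05,0,0,0.09,0,0.05,0,0,0,0,0,0,0])

```text
time_s: 14.55
eef_pos: [0.6614, 0.1532, 0.2015]
orientation: [[-1.0, -0.013, 0.008], [-0.013, 1.0, 0.001], [-0.008, 0.001, -1.0]]
contact_force: [-4.2, -1.0, 14.6]
gripper_width: 0.0112
grip_force: 60.5
```

```bash
python3 -c "
from plan import *
viewer.snapshot('side'); st();tcpXZ(); fit3([-36,0,68,28,.1])"
```

```text
t 14.6 p [0.6615 0.1531 0.2015] yaw -179.24 zax [ 0.008  0.001 -1.   ] F [-3.3 -1.  13.4] w 0.0115 grip 60.48805117607117 j [ 12.  29.  80.  -0.  70. -79.]
tcp X,Z -31.1 71.5
side 1167 [-39.5  -1.6  68.8  30.4   0.1] med|r| 1.06
top 232 [-41.    1.1  68.6  30.4   0. ] med|r| 0.38
all 1399 [-39.9  -1.6  68.7  30.3   0.1] med|r| 0.98
```

Call:
apply_moves(series=[0.1,0,0.07,0,0,0.1,0,0.08,0,0,0.09,0,0.09,0,0,0,0,0,0,0])

```text
time_s: 15.1
eef_pos: [0.6513, 0.153, 0.1934]
orientation: [[-1.0, -0.013, 0.004], [-0.013, 1.0, 0.001], [-0.004, 0.001, -1.0]]
contact_force: [-6.7, -0.8, 12.6]
gripper_width: 0.0109
grip_force: 59.8
```

```bash
python3 -c "
from plan import *
viewer.snapshot('side'); st();tcpXZ(); fit3([-48,0,60,20,.1])"
```

```text
t 15.15 p [0.6514 0.153  0.1934] yaw -179.23 zax [ 0.004  0.001 -1.   ] F [-6.3 -1.8 12.7] w 0.0113 grip 59.759482741355896 j [ 12.  29.  82.  -0.  69. -79.]
tcp X,Z -41.2 63.4
side 1095 [-48.6  -1.7  59.9  20.9  -0.2] med|r| 1.12
top 230 [-52.4   0.9  60.3  20.9  -0.3] med|r| 0.47
all 1325 [-49.   -1.8  60.2  21.1  -0.5] med|r| 1.05
```

Call:
apply_moves(series=[0.07,0,0.1,0,0,0.06,0,0.1,0,0,0.05,0,0.08,0,0,0,0,0,0,0])

```text
time_s: 15.65
eef_pos: [0.6451, 0.1531, 0.1844]
orientation: [[-1.0, -0.013, 0.001], [-0.013, 1.0, 0.001], [-0.001, 0.001, -1.0]]
contact_force: [-8.2, -1.0, 11.1]
gripper_width: 0.0111
grip_force: 59.9
```

```bash
python3 -c "
from plan import *
viewer.snapshot('side'); st();tcpXZ(); fit3([-55,0,50,12,.1])"
```

```text
t 15.7 p [0.6452 0.1531 0.1843] yaw -179.24 zax [ 0.001  0.001 -1.   ] F [-6.5 -0.2 11.2] w 0.011 grip 59.879974722862244 j [ 12.  29.  83.   0.  68. -78.]
tcp X,Z -47.3 54.3
side 1021 [-55.1  -2.   49.7  11.9  -0.4] med|r| 1.12
top 213 [-56.9   1.2  49.9  12.6  -0.1] med|r| 0.47
all 1234 [-55.3  -1.8  49.7  12.2  -0.7] med|r| 1.11
```

Call:
apply_moves(series=[0.05,0,0.08,0,0,0.05,0,0.08,0,0,0.04,0,0.08,0,0,0.03,0,0.08,0,0,0,0,0,0,0])

```text
time_s: 16.3
eef_pos: [0.6411, 0.1531, 0.1741]
orientation: [[-1.0, -0.013, 0.003], [-0.013, 1.0, 0.001], [-0.003, 0.001, -1.0]]
contact_force: [-5.6, -0.2, 8.1]
gripper_width: 0.0111
grip_force: 60.2
```

```bash
python3 -c "
from plan import *
viewer.snapshot('side'); st();tcpXZ(); fit3([-60,0,40,4,.1])"
```

```text
t 16.35 p [0.6411 0.1531 0.174 ] yaw -179.23 zax [ 0.003  0.001 -1.   ] F [-4.5 -0.2  8. ] w 0.0113 grip 60.23678541183472 j [ 12.  29.  85.   0.  66. -78.]
tcp X,Z -51.4 44.0
side 921 [-60.1  -2.1  39.5   1.2  -0.2] med|r| 1.21
top 222 [-62.8   1.3  38.1   2.1   0.1] med|r| 0.54
all 1143 [-60.6  -1.8  39.3   1.2  -0.3] med|r| 1.15
```

Call:
apply_moves(series=[0.03,0,0.06,0,0,0.02,0,0.06,0,0,0,0,0.05,0,0,0,0,0,0,0])

```text
time_s: 16.85
eef_pos: [0.6407, 0.1532, 0.1703]
orientation: [[-1.0, -0.013, 0.006], [-0.013, 1.0, 0.001], [-0.006, 0.001, -1.0]]
contact_force: [-3.3, -0.6, 12.3]
gripper_width: 0.0112
grip_force: 61.3
```

```bash
python3 -c "
from plan import *
viewer.snapshot('side'); st();tcpXZ(); fit3([-62,0,36,2,.1])"
```

```text
t 16.9 p [0.6407 0.1531 0.1703] yaw -179.23 zax [ 0.006  0.001 -1.   ] F [-3.7 -1.  12.9] w 0.0111 grip 61.25256299972534 j [ 12.  29.  85.  -0.  65. -78.]
tcp X,Z -51.8 40.3
side 850 [-58.6  -2.4  38.5   1.5  -1. ] med|r| 1.23
top 225 [-62.5   1.3  33.9  -1.3  -0. ] med|r| 0.52
all 1075 [-61.6  -1.7  34.3  -1.1  -0.4] med|r| 1.26
```

Call:
apply_moves(series=[0,0,-0.1,0,25,0,0,0,0,40,0,0,0,0,40,0,0,0,0,40,0,0,-0.8,0,40])

```text
time_s: 17.5
eef_pos: [0.6375, 0.1524, 0.1892]
orientation: [[-1.0, -0.013, -0.008], [-0.013, 1.0, -0.002], [0.008, -0.002, -1.0]]
contact_force: [0.7, 0.4, -0.3]
gripper_width: 0.0403
grip_force: 0.0
```

Call:
apply_moves(series=[0,0,-0.9,0,40,0,0,-0.9,0,40,0,0,-0.9,0,40,0,0,-0.5,0,40,0,0,0,0,50])

```text
time_s: 18.0
eef_pos: [0.6405, 0.153, 0.2914]
orientation: [[-1.0, -0.013, 0.005], [-0.013, 1.0, 0.001], [-0.005, 0.001, -1.0]]
contact_force: [0.4, 0.1, -0.1]
gripper_width: 0.0495
grip_force: 0.0
```

```bash
python3 - <<'E'
from plan import *
x=fit3([-62,0,35,0,.1]); st()
im,W=cloud('side'); save(cv2.resize(im[90:290,260:480],None,fx=3,fy=3,interpolation=cv2.INTER_CUBIC),'home')
plan([(.50,0,.29,125),(.399,-.278,.25,90)],60)
E
```

```text
side 909 [-59.2  -1.7  35.9  -0.1   0.1] med|r| 1.3
top 364 [-62.1   1.2  33.9  -0.7  -0.1] med|r| 0.76
all 1273 [-61.1  -1.6  35.   -0.5  -0.1] med|r| 1.21
t 18.1 p [0.6393 0.1528 0.2881] yaw -179.24 zax [-0.001 -0.    -1.   ] F [-1.  -0.5  0.3] w 0.0505 grip 0.0 j [ 12.  25.  75.  -0.  80. -78.]
[0.67, -0.72, -0.01, 0.093, 60, 0.57, -0.8, -0.01, 0.092, 60, 0.45, -0.88, -0.02, 0.093, 60, 0.32, -0.93, -0.01, 0.093, 60, 0.19, -0.96, -0.01, 0.092, 60]
[0.06, -0.98, -0.01, 0.093, 60, -0.08, -0.98, -0.02, 0.093, 60, -0.52, -0.73, 0.12, 0.037, 60, -0.55, -0.71, 0.12, 0.037, 60, -0.59, -0.67, 0.12, 0.037, 60]
[-0.63, -0.64, 0.13, 0.037, 60, -0.67, -0.6, 0.12, 0.037, 60, -0.69, -0.57, 0.12, 0.037, 60, -0.73, -0.52, 0.12, 0.037, 60, -0.76, -0.48, 0.12, 0.037, 60]
[-0.78, -0.45, 0.12, 0.037, 60, -0.8, -0.39, 0.13, 0.037, 60, -0.82, -0.36, 0.12, 0.037, 60]
ends [ 0.3989 -0.2779  0.2499] -270.0
```

View pics/home.png

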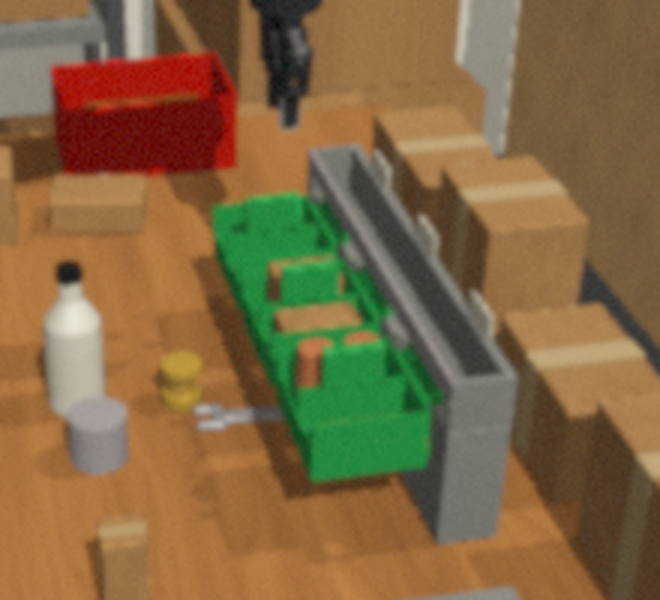

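Call:
apply_moves(series=[0.67,-0.72,0,0.093,60,0.57,-0.8,0,0.092,60,0.45,-0.88,0,0.093,60,0.32,-0.93,0,0.093,60,0.19,-0.96,0,0.092,60])

```text
time_s: 18.65
eef_pos: [0.5387, 0.0429, 0.2872]
orientation: [[-0.773, 0.634, -0.003], [0.634, 0.773, -0.0], [0.002, -0.002, -1.0]]
contact_force: [-0.1, -0.9, 0.5]
gripper_width: 0.0597
grip_force: 0.0
```

Call:
apply_moves(series=[0.06,-0.98,0,0.093,60,-0.08,-0.98,0,0.093,60,-0.52,-0.73,0.12,0.037,60,-0.55,-0.71,0.12,0.037,60,-0.59,-0.67,0.12,0.037,60])

```text
time_s: 19.15
eef_pos: [0.4716, -0.0763, 0.2766]
orientation: [[-0.428, 0.904, -0.003], [0.904, 0.428, 0.0], [0.001, -0.002, -1.0]]
contact_force: [0.1, -0.5, 0.3]
gripper_width: 0.0597
grip_force: 0.0
```

Call:
apply_moves(series=[-0.63,-0.64,0.13,0.037,60,-0.67,-0.6,0.12,0.037,60,-0.69,-0.57,0.12,0.037,60,-0.73,-0.52,0.12,0.037,60,-0.76,-0.48,0.12,0.037,60])

```text
time_s: 19.65
eef_pos: [0.426, -0.2028, 0.2583]
orientation: [[-0.163, 0.987, -0.003], [0.987, 0.163, 0.001], [0.002, -0.002, -1.0]]
contact_force: [-0.3, 0.2, -0.8]
gripper_width: 0.0599
grip_force: 0.0
```

Call:
apply_moves(series=[-0.78,-0.45,0.12,0.037,60,-0.8,-0.39,0.13,0.037,60,-0.82,-0.36,0.12,0.037,60,0,0,0,0,60])

```text
time_s: 20.05
eef_pos: [0.3978, -0.2794, 0.2468]
orientation: [[0.004, 1.0, -0.003], [1.0, -0.004, 0.001], [0.001, -0.003, -1.0]]
contact_force: [-0.1, -0.2, -0.0]
gripper_width: 0.0598
grip_force: 0.0
```

```bash
python3 - <<'E'
from plan import *
im,W=cloud('top'); c=(abs(W[...,0]-.395)<.05)&(abs(W[...,1]+.275)<.05)&(W[...,2]>.085)&(W[...,2]<.105)
print(c.sum(), cv2.minAreaRect(W[c][:,:2].astype(np.float32)*1000) if c.any() else 0)
st(); plan([(.399,-.278,.24,90),(.399,-.278,.086,90)],60)
E
```

```text
230 ((398.8050537109375, -278.7356262207031), (40.6548957824707, 40.009517669677734), 89.91873168945312)
t 20.1 p [ 0.3983 -0.2782  0.2472] yaw 89.88 zax [-0.003  0.002 -1.   ] F [ 0.3  0.6 -0.2] w 0.06 grip 0.0 j [-36.  11. 102.   0.  68. -36.]
[0.01, 0.02, 0.24, -0.001, 60, 0, 0, 0.86, 0, 60, 0, 0, 0.85, 0, 60, 0, 0, 0.86, 0, 60, 0, 0, 0.85, 0, 60]
[0, 0, 0.86, 0, 60, 0, 0, 0.85, 0, 60]
ends [ 0.3989 -0.2779  0.0861] 89.96
```

Call:
apply_moves(series=[0,0.02,0.9,0,60,0,0,0.9,0,60,0,0,0.9,0,60,0,0,0.9,0,60,0,0,0.9,0,60])

```text
time_s: 20.6
eef_pos: [0.4, -0.2764, 0.1124]
orientation: [[-0.002, 1.0, -0.001], [1.0, 0.002, 0.001], [0.001, -0.001, -1.0]]
contact_force: [0.2, 0.1, -0.8]
gripper_width: 0.0602
grip_force: 0.0
```

Call:
apply_moves(series=[0,0,0.85,0,60,0,0,0,0,60,0,0,0,0,30,0,0,0,0,30,0,0,0,0,30])

```text
time_s: 21.1
eef_pos: [0.4006, -0.278, 0.0894]
orientation: [[-0.0, 1.0, 0.002], [1.0, 0.0, -0.001], [-0.001, 0.002, -1.0]]
contact_force: [0.3, 0.3, -2.2]
gripper_width: 0.0393
grip_force: 60.5
```

Call:
apply_moves(series=[0,0,-0.5,0,30,0,0,-0.9,0,30,0,0,-0.9,0,30,0,0,-0.9,0,30,0,0,-0.9,0,30])

```text
time_s: 21.6
eef_pos: [0.3998, -0.2776, 0.2132]
orientation: [[0.0, 1.0, 0.001], [1.0, -0.0, -0.001], [-0.001, 0.001, -1.0]]
contact_force: [0.4, 0.0, -1.1]
gripper_width: 0.0393
grip_force: 60.7
```

```bash
python3 - <<'E'
from plan import *
st(); plan([(.43,-.22,.30,90),(.49,-.05,.31,90),(.630,.1855,.31,90.8)],30)
E
```

```text
t 21.6 p [ 0.3998 -0.2776  0.2132] yaw 90.0 zax [ 0.001 -0.001 -1.   ] F [ 0.4  0.  -1.1] w 0.0393 grip 60.65092921257019 j [-36.  12. 105.   0.  63. -36.]
[0.48, 0.25, -0.72, 0, 30, 0.48, 0.25, -0.73, 0, 30, 0.48, 0.25, -0.72, 0, 30, 0.48, 0.26, -0.72, 0, 30, 0.81, 0.29, -0.05, 0, 30]
[0.81, 0.28, -0.05, 0, 30, 0.81, 0.29, -0.04, 0, 30, 0.81, 0.28, -0.05, 0, 30, 0.81, 0.29, -0.05, 0, 30, 0.81, 0.28, -0.05, 0, 30]
[0.81, 0.29, -0.05, 0, 30, 0.78, 0.47, 0, -0.001, 30, 0.79, 0.46, 0, -0.001, 30, 0.78, 0.47, 0, -0.001, 30, 0.79, 0.47, 0, -0.001, 30]
[0.78, 0.47, 0, -0.001, 30, 0.78, 0.47, 0, -0.001, 30, 0.78, 0.48, 0, -0.001, 30, 0.78, 0.47, 0, 0, 30, 0.78, 0.48, 0, -0.001, 30]
[0.78, 0.47, 0, -0.001, 30]
ends [0.6299 0.1856 0.3101] 90.77
```

Call:
apply_moves(series=[0.48,0.25,-0.72,0,30,0.48,0.25,-0.73,0,30,0.48,0.25,-0.72,0,30,0.48,0.26,-0.72,0,30,0.81,0.29,-0.05,0,30])

```text
time_s: 22.1
eef_pos: [0.4403, -0.1963, 0.3033]
orientation: [[0.001, 1.0, 0.007], [1.0, -0.001, -0.004], [-0.004, 0.007, -1.0]]
contact_force: [1.1, 0.4, -1.4]
gripper_width: 0.0394
grip_force: 60.9
```

Call:
apply_moves(series=[0.81,0.28,-0.05,0,30,0.81,0.29,-0.04,0,30,0.81,0.28,-0.05,0,30,0.81,0.29,-0.05,0,30,0.81,0.28,-0.05,0,30])

```text
time_s: 22.6
eef_pos: [0.4815, -0.0733, 0.3075]
orientation: [[0.0, 1.0, 0.001], [1.0, -0.0, -0.0], [-0.0, 0.001, -1.0]]
contact_force: [0.8, -1.0, -1.2]
gripper_width: 0.0392
grip_force: 60.9
```

Call:
apply_moves(series=[0.81,0.29,-0.05,0,30,0.78,0.47,0,-0.001,30,0.79,0.46,0,-0.001,30,0.78,0.47,0,-0.001,30,0.79,0.47,0,-0.001,30])

```text
time_s: 23.1
eef_pos: [0.5463, 0.0453, 0.309]
orientation: [[-0.006, 1.0, 0.001], [1.0, 0.006, -0.0], [-0.0, 0.001, -1.0]]
contact_force: [1.2, 0.6, -1.7]
gripper_width: 0.0394
grip_force: 60.8
```

Call:
apply_moves(series=[0.78,0.47,0,-0.001,30,0.78,0.47,0,-0.001,30,0.78,0.48,0,-0.001,30,0.78,0.47,0,0,30,0.78,0.48,0,-0.001,30])

```text
time_s: 23.6
eef_pos: [0.6164, 0.1629, 0.3089]
orientation: [[-0.012, 1.0, 0.001], [1.0, 0.012, 0.0], [0.0, 0.001, -1.0]]
contact_force: [-0.2, -0.0, -1.9]
gripper_width: 0.0392
grip_force: 60.8
```

Call:
apply_moves(series=[0.78,0.47,0,-0.001,30,0,0,0,0,30,0,0,0,0,30])

```text
time_s: 23.9
eef_pos: [0.6297, 0.1855, 0.3082]
orientation: [[-0.014, 1.0, -0.0], [1.0, 0.014, -0.001], [-0.001, -0.0, -1.0]]
contact_force: [0.2, 0.4, -1.8]
gripper_width: 0.039
grip_force: 60.9
```

```bash
python3 - <<'E'
from plan import *
im,W=cloud('side'); st(); fit3([-62,0,35,0,.1],('top',))
k=(abs(W[...,0]-.63)<.04)&(abs(W[...,1]-.185)<.04)&(W[...,2]>.2)&(W[...,2]<.29)&(im[...,0].astype(int)>im[...,2]+25)
P=W[k]; print(k.sum(),np.percentile(P,[2,50,98],axis=0).round(3) if k.any() else 0)
plan([(.630,.1855,.30,90.8),(.630,.1855,.18,90.8)],30)
E
```

```text
t 23.95 p [0.6296 0.185  0.3084] yaw 90.77 zax [-0.    -0.001 -1.   ] F [-1.3  0.3 -1.3] w 0.0393 grip 60.8899462223053 j [15. 25. 73. -0. 83. 15.]
top 1103 [-63.3   1.4  33.7  -1.4   0.1] med|r| 0.74
all 1103 [-63.3   1.4  33.7  -1.4   0.1] med|r| 0.74
279 [[0.611 0.156 0.223]
 [0.628 0.163 0.257]
 [0.651 0.189 0.289]]
[0.03, 0.02, 0.28, -0.001, 30, 0, 0, 0.8, 0, 30, 0, 0, 0.8, 0, 30, 0, 0, 0.8, 0, 30, 0, 0, 0.8, 0, 30]
[0, 0, 0.8, 0, 30]
ends [0.6301 0.1856 0.1801] 90.83
```

Call:
apply_moves(series=[0.03,0,0.85,0,30,0,0,0.85,0,30,0,0,0.85,0,30,0,0,0.85,0,30,0,0,0.7,0,30])

```text
time_s: 24.5
eef_pos: [0.6292, 0.185, 0.1844]
orientation: [[-0.012, 1.0, -0.001], [1.0, 0.012, -0.001], [-0.001, -0.001, -1.0]]
contact_force: [0.5, -0.3, -1.8]
gripper_width: 0.0391
grip_force: 61.0
```

Call:
apply_moves(series=[0,0,0.2,0,30,0,0,0.1,0,30,0,0,0.1,0,30,0,0,0,0,30])

```text
time_s: 24.9
eef_pos: [0.6304, 0.1862, 0.1742]
orientation: [[-0.013, 1.0, 0.002], [1.0, 0.013, 0.0], [0.0, 0.002, -1.0]]
contact_force: [0.1, -0.1, -1.2]
gripper_width: 0.0392
grip_force: 60.9
```

Free so far; a few more millimetres to the floor.

Call:
apply_moves(series=[0,0,0.06,0,30,0,0,0.06,0,30,0,0,0,0,30])

```text
time_s: 25.2
eef_pos: [0.63, 0.1864, 0.1696]
orientation: [[-0.014, 1.0, 0.0], [1.0, 0.014, -0.0], [-0.0, 0.0, -1.0]]
contact_force: [-1.2, -0.2, -0.8]
gripper_width: 0.0391
grip_force: 60.9
```

Call:
apply_moves(series=[0,0,0.05,0,30,0,0,0,0,48,0,0,0,0,54,0,0,0,0,54,0,0,-0.3,0,54])

```text
time_s: 25.7
eef_pos: [0.6294, 0.1862, 0.1763]
orientation: [[-0.014, 1.0, -0.002], [1.0, 0.014, -0.001], [-0.001, -0.002, -1.0]]
contact_force: [0.6, -0.2, 0.1]
gripper_width: 0.0542
grip_force: 0.0
```

Call:
apply_moves(series=[0,0,-0.8,0,54,0,0,-0.9,0,54,0,0,-0.9,0,54,0,0,-0.9,0,54,0,0,0,0,54])

```text
time_s: 26.2
eef_pos: [0.6318, 0.1868, 0.2877]
orientation: [[-0.014, 1.0, 0.01], [1.0, 0.013, 0.003], [0.002, 0.01, -1.0]]
contact_force: [-0.2, 0.2, 0.2]
gripper_width: 0.0538
grip_force: 0.0
```

```bash
python3 - <<'E'
from plan import *
st(); fit3([-62,0,35,0,.1])
im,W=cloud('side'); save(cv2.resize(im[90:290,260:480],None,fx=3,fy=3,interpolation=cv2.INTER_CUBIC),'fin')
im,W=cloud('top'); k=(abs(W[...,0]-.63)<.05)&(abs(W[...,1]-.19)<.035)&(W[...,2]>.165)&(W[...,2]<.185)&(im[...,0].astype(int)>im[...,2]+25)&(im[...,0]>im[...,1])
P=W[k]; print(k.sum(),cv2.minAreaRect(P[:,:2].astype(np.float32)*1000),np.median(P[:,2]))
E
```

```text
t 26.2 p [0.6318 0.1868 0.2877] yaw 90.77 zax [ 0.01   0.003 -1.   ] F [-0.2  0.2  0.2] w 0.0538 grip 0.0 j [15. 25. 75. -0. 80. 15.]
side 915 [-59.3  -2.2  35.   -0.8  -0. ] med|r| 1.16
top 1070 [-62.5   1.4  34.4  -0.8   0.1] med|r| 0.73
all 1985 [-61.8  -1.1  34.5  -0.9  -0.2] med|r| 1.17
0 ((0.0, 0.0), (0.0, 0.0), 0.0) nan
  return _methods._mean(a, axis=axis, dtype=dtype,
  ret = ret.dtype.type(ret / rcount)
```

View pics/fin.png

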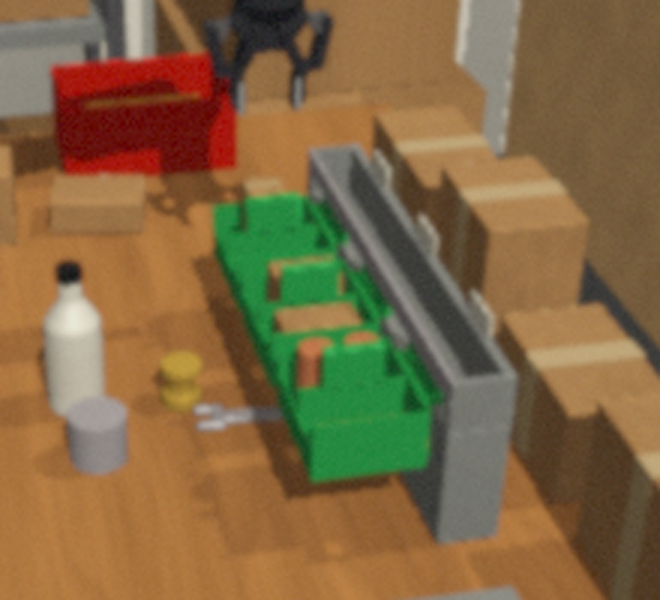

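Call:
apply_moves(series=[0.3,-0.9,0,0,54,0,-0.9,0,0,54,0,-0.9,0,0,54,0,-0.9,0,0,54,0,0,0,0,54])

```text
time_s: 26.9
eef_pos: [0.5185, 0.1936, 0.2812]
orientation: [[-0.015, 1.0, -0.004], [1.0, 0.015, -0.001], [-0.001, -0.004, -1.0]]
contact_force: [1.2, -0.2, 0.1]
gripper_width: 0.0542
grip_force: 0.0
```

```bash
python3 - <<'E'
from plan import *
im,W=cloud('top'); i=im.astype(int); k=(abs(W[...,0]-.63)<.05)&(abs(W[...,1]-.19)<.04)&(W[...,2]>.163)&(W[...,2]<.187)&(i[...,0]>i[...,1]+8)
P=W[k]; print(k.sum()); 
if len(P): print(cv2.minAreaRect(P[:,:2].astype(np.float32)*1000),np.percentile(P[:,2],[10,50,90])); ok=abs(np.median(P[:,2])-.175)<.006
else: ok=False
st()
if ok: print(arm.job_done())
E
```

```text
217
((626.2967529296875, 183.72140502929688), (40.973052978515625, 38.88412094116211), 0.7755035758018494) [0.17017322 0.17283465 0.17511252]
t 26.95 p [0.5204 0.1938 0.2814] yaw 90.82 zax [-0.002 -0.001 -1.   ] F [ 0.1  0.2 -0.9] w 0.0535 grip 0.0 j [19. 16. 90. -0. 75. 18.]
the job is handed in; nothing more can be done
None
```

The bin hangs level and home in the free place, the carton stands upright in its left pocket, and I handed the job in at about 27 s. The final camera fits agree with this, but the hand-in call gave no verdict.

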